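# Unlock and open the goldsmith's scrap-metal box

### The arm

A 6-joint arm with a two-finger parallel gripper is mounted at the origin on the work surface. World frame = base frame: x ahead of the robot, y to its left, z up, the work surface at z = 0. Lengths are in m, angles in rad, forces in N, time in s.
With the tool pointing down it reaches from about 0.4 to 0.825 m from the base axis. Payload 7 kg.
Tool frame: the origin (TCP) lies at the very end of the fingers, on their centre line; the grasp point (between the pads) lies 19 mm behind it; y points along the fingers, z is the direction in which the jaws open and shut, and the axes are right-handed (so a half turn about y gives the same grasp; the last joint's range is limited). The gripper opens to 88 mm and grips with 3 to 60 N. Pads are 19 mm wide; open, the fingers measure 130 mm over their backs; the gripper's body (78 mm by 193 mm) begins 47 mm behind the grasp point.
Start: joints at [-0.933, 0.359, 0.012, 0, -1.224, -0.288], TCP at [0.231, -0.634, 0.227] pointing down, gripper open.
Joint ranges: [-3.07, 3.07], [-1.43, 2.12], [-1.02, 1.25], [-3.03, 1.67], [-3.05, -0], [-3.03, 3.03]. Speed limits (rad/s): [2.39, 2.39, 3.01, 3.14, 3.14, 3.14].

### API

Orientations are given as [roll, pitch, yaw] about the fixed x, y, z axes, in that order (R = Rz(yaw) Ry(pitch) Rx(roll)).
In Python, from station import get_state, grab_frame, job_done, regions_of gives the robot as it stands.
- The arm moves only by the tool drive_tool, never from a script. Its argument "rows" is a list of rows, each a list of 3 entries, a list of its own where there are three numbers: the shift along the world's x, y, z as a fraction of full scale, then the turn about the world's z as a fraction of full scale, then the opening, from 0 (shut) to 1 (fully open). A call has 1 to 12 rows; each row is the pose to reach, as a shift and turn from the pose commanded when the call began; what a row does not reach only later rows make up. Full scale, the value 1, is 30 cm for a shift and 90 degrees for a turn. A row lasts 1/10 s, in which the tool goes at most 50 mm and 8.59 degrees, less where a joint would pass 70% of its speed; a pose out of reach is approached as far as the arm can. A call with a number of a shift or a turn outside -1 to 1 is refused whole. A call with a gripper value outside its range is refused whole. The fingers move at their own pace and stop on an object; "newtons" is the grip in N (left out, the last holds). Time passes only in rows, so rows that repeat a pose let the fingers close. It gives the time, the measured TCP pose, the force and the opening at its end, in the units of the state.
- get_state(): the state, without advancing time (a new reading comes with each control period).
- grab_frame(name): name is "side" or "top"; returns a dict with "img" (480x640x3 uint8, blue, green, red), "fx", "fy", "cx", "cy" (pixels), "k1" (the pictures are not rectified: a ray, as slopes to the right and down, at radius r is drawn at 1 + k1 r^2 times it, then the intrinsics apply), "T" (4x4, takes a point from camera to world coordinates). Camera axes: x right, y down, z forward; pixel columns grow to the right and rows downward; lengths in m; the calibration is good to about 2 mm. A picture is of the moment at which its call begins. There is no depth.
- job_done(): hands the job in, once; it reports no verdict.
Trained networks look in a picture, given as the dict that the camera call returned (one of the last four; its "shot" number tells which), for a name from the list of things; names that differ only in an ending like _2 or _b are one class to them, and where a whole thing is asked for, a point or a joint stands for the part that bears it (a point fixed in the world has none). Each returns a list of dicts, best first, with "confidence" (0 to 1); they miss things now and then, are a little off and sometimes report something else, mostly with a low value. They report only what shows in the picture. A call takes as long as a camera call. They do not tell look-alikes from the thing itself.
- regions_of(picture, thing): "pixels" (480x640 bool, what is visible of it) and "box" ([left, top, right, bottom] in pixels, round what is visible of it).
The state is a dict: "t": time; "q": joint angles; "qd": joint speeds; "joint_efforts": joint torques, N m; "eef_pos": TCP position; "ee_rot": TCP orientation; "force": force on the tool from outside, world axes, zero at the start; "moment": the same for the moment, N m; "width": finger opening in m.
Only numpy, scipy, OpenCV 4.12 (cv2) and the standard library are available. Lean on these libraries where they do the work, as an engineer would, in place of code of your own. Each camera call takes 0.05 s, during which the arm holds its last target. There are 200 camera calls.

### The job

The day's gold and silver clippings are to be weighed: take the red-headed key out of the wooden graver block, push it fully home in the brass keyhole of the grey scrap box and turn it clockwise to its stop, so that the hidden bolt draws back. Then swing the lid up nearly to its stop and leave it standing open with the turned key in the lock, without knocking any other tool or vessel on the bench out of its place.

Things in the scene. Friction and masses are not known exactly. Their poses are not given: they have to be found in the camera images.
- key: Loose double-bit safe key, 96 mm long, 0.09 kg. Origin: centre of the underside of its 18 mm collar (4 mm thick). z runs along the shaft from tip to head, x across the flat head and along the bits. It starts upright, bits down, collar resting on the block's top (55 mm up), x along the block's x; lift it 40 mm to clear the slot. A half turn about z makes no difference to the lock.
- key_head (a point): Middle of the key's red plastic head, 41 mm above the key's origin: 40 mm wide (x), 9 mm thick (y), 42 mm tall (20 to 62 mm above the origin). The part to grip, across its 9 mm. Axes as the key. Between head and collar is a 10 mm round neck.
- key_tip (a point): Point of the key's pilot, 34 mm below the key's origin; axes as the key. The pilot tapers from 3 mm at the point to the 8 mm shaft in 10 mm. The two bits stand above it, 9 to 24 mm below the origin, 24 mm across in all along x, 4.5 mm thick.
- graver_block: Fixed beech block, 170 mm along its x, 60 mm along its y, 55 mm high, origin at the centre of its underside. The key's slot is at x = -50 mm; two gravers stand in holes at x = 12 and 62 mm. It stands left or right of the box.
- scrap_box: Fixed grey steel drop box with a lid that slopes 28 degrees, low side towards the robot: 200 mm deep (its x), 240 mm wide (its y), 74 mm high at the front, 180 mm at the back; origin at the centre of its underside.
- lock_face (a point): Centre of the keyhole on the outer face of the brass lock plate (48 mm square), fixed to the lid. z: outward normal, 28 degrees from vertical towards the robot while shut; x: up the slope, the long way of the keyhole. The key goes in along -z with its x along this x, either way round, and is fully home when its collar rests on the plate: its origin is then at this point.
- keyhole_floor (a point): Inner side of the 6 mm brass plate, 6 mm below lock_face, same axes. The keyhole is 27 mm long (x), 7.5 mm wide, with a 10 mm square middle for the shaft; behind it is a turning plug with the same slot. Only within 3 mm of fully home are the bits past this point and free to turn; once turned, they are held behind the plate and the key cannot come out.
- plug (a joint): Turn of the lock's plug, rad: 0 locked, slot in line with the keyhole; grows clockwise as seen from outside the lid; stop at 1.4. The key has some 0.15 rad of play in it, so turn the key about 1.5. It draws the hidden bolt, which frees the lid from about 1.0 rad. It stays where it is left; friction about 0.1 N m.
- lid (a joint): Opening angle of the lid, rad: 0 shut, grows as the front edge rises, stop at 1.2; counts as nearly at its stop from 1.0. Stiff hinge: the lid (0.5 kg) stays at any angle; about 10 N at the pull raises it once unlocked.
- lid_hinge (a point): Middle of the lid's hinge line at the box's top back edge, 180 mm up; axes turn with the lid: y along the hinge line, x up the slope, z outward normal. The lid opens by turning about +y here. In this frame lock_face is at (-145, -50, 9) mm and lid_pull at (-195, 50, 35) mm; the lid's outer face is at z = 3 mm.
- lid_pull (a point): Middle of the steel pull bar near the lid's front edge: a round 10 mm bar, 80 mm long along y, its axis 35 mm above the lid's underside plane (32 mm above its outer face); axes as lid_hinge.
- graver_a: Loose graver in the block, dark mushroom handle 34 mm wide, top 52 mm above the block; origin at the foot of the handle. Leave in place.
- graver_b: Loose graver in the block, like graver_a, lighter wood. Leave in place.
- ball_vise: Fixed engraver's ball vise, 120 mm diameter, 98 mm high plus 12 mm pins, on the other side of the box from the block.
- bead_jar: Loose amber jar, 64 mm diameter, 85 mm high. Leave in place.
- sprue_dish: Loose copper dish, 90 mm diameter, 30 mm high. Leave in place.
- loupe: Loose black eyeglass, 38 mm diameter, 30 mm high, in front of the box. Leave in place.
- hammer: Loose small hammer, 220 mm long, lying down. Leave in place.
- bench_brush: Loose brush, 200 mm long, lying down. Leave in place.
- ring_clamp: Loose wooden ring clamp, 130 mm long, lying down. Leave in place.
Not all that is in view belongs to the job. Leave any turquoise look-alike of the key alone.

How it is judged:
By the outcome, as a careful person would: the job done as asked, in the order asked, and still so for the second after the job is handed in, with the robot touching nothing.
It also fails if it takes over 64 s, if anything falls off the work surface, if the arm or the gripper's body presses on something with over 40 N, if the wrist force passes 120 N, or if a joint passes its speed limit or range.

## Working session

There is one attempt and no reset: what is moved stays moved. The work goes in short steps, Python scripts to look and compute and a tool call to move; the robot and the scene stay as the last step left them, time stands still between calls to the robot, and variables do not carry over. Pictures are saved under pics/ and viewed, about 8 in all and at most 12, crops included, and the job is handed in when it is done.

Besides the shell and the picture viewer there is one more tool, called after ">>>" as a command line: name --argument value ..., lists and objects as JSON in quotes. drive_tool: Moves the arm, as the interface text tells. Its arguments: {"type":"object","properties":{"rows":{"type":"array"},"newtons":{"type":"number"}},"required":["rows"]}

```bash
mkdir -p pics; cat > h.py <<'E'
import numpy as np, cv2, sys
from station import *
def snap(n,f):
    p=grab_frame(n); cv2.imwrite('pics/'+f,p['img']); return p
def K(p): return np.array([[p['fx'],0,p['cx']],[0,p['fy'],p['cy']],[0,0,1.]]), np.array([p['k1'],0,0,0,0.])
def proj(p,X):
    T=np.linalg.inv(p['T']); k,d=K(p)
    return cv2.projectPoints(np.float64(X).reshape(-1,1,3),cv2.Rodrigues(T[:3,:3])[0],T[:3,3],k,d)[0].reshape(-1,2)
def ray(p,uv):
    k,d=K(p); n=cv2.undistortPoints(np.float64(uv).reshape(-1,1,2),k,d).reshape(-1,2)
    return p['T'][:3,3], np.c_[n,np.ones(len(n))]@p['T'][:3,:3].T
def atz(p,uv,z):
    o,r=ray(p,uv); return o+r*((z-o[2])/r[:,2])[:,None]
E
python3 - <<'E'
from h import *
a=snap('top','t0.png'); b=snap('side','s0.png')
for p in(a,b):
    print(p['T'].round(3).tolist(),p['fx'],p['k1'])
    for n in ['key','graver_block','scrap_box','lock_face','lid_pull','graver_a','ball_vise','bead_jar','sprue_dish','loupe','hammer']:
        for r in regions_of(p,n)[:3]:
            print(n,round(r['confidence'],2),np.round(r['box']).tolist(),[round(v.mean()) for v in np.nonzero(r['pixels'])[::-1]])
print(get_state())
cv2.imwrite('pics/both0.png',a['img'])
E
```

```text
[[-0.0, -0.991, 0.135, 0.399], [-1.0, -0.0, -0.005, 0.024], [0.005, -0.135, -0.991, 1.581], [0.0, 0.0, 0.0, 1.0]] 466.857600096477 0.024644298974972063
key 0.54 [262.0, 297.0, 274.0, 304.0] [268, 301]
key 0.41 [234.0, 285.0, 238.0, 295.0] [237, 289]
graver_block 0.89 [220.0, 248.0, 252.0, 305.0] [238, 277]
scrap_box 0.58 [284.0, 162.0, 373.0, 246.0] [328, 202]
scrap_box 0.32 [286.0, 163.0, 369.0, 244.0] [328, 204]
lock_face 0.62 [282.0, 160.0, 375.0, 245.0] [328, 203]
lid_pull 0.55 [284.0, 162.0, 366.0, 246.0] [328, 203]
graver_a 0.54 [223.0, 250.0, 234.0, 261.0] [227, 255]
graver_a 0.49 [227.0, 266.0, 237.0, 274.0] [232, 270]
ball_vise 0.91 [406.0, 262.0, 444.0, 298.0] [425, 279]
bead_jar 0.69 [406.0, 202.0, 432.0, 226.0] [420, 214]
sprue_dish 0.86 [464.0, 289.0, 493.0, 314.0] [478, 300]
loupe 0.63 [304.0, 295.0, 317.0, 309.0] [310, 302]
hammer 0.87 [178.0, 210.0, 204.0, 275.0] [190, 234]
[[-0.72, -0.46, 0.519, -0.055], [-0.694, 0.469, -0.547, 0.704], [0.008, -0.754, -0.657, 0.97], [0.0, 0.0, 0.0, 1.0]] 464.636048432105 0.03729642578952464
key 0.75 [284.0, 338.0, 296.0, 362.0] [289,
[... 705 characters left out ...]
6, 221]
loupe 0.75 [356.0, 315.0, 369.0, 330.0] [364, 322]
{'t': 1.2, 'q': array([-9.32915507e-01,  3.58575953e-01,  1.19124610e-02,  1.93366103e-05,
       -1.22411838e+00, -2.88093718e-01]), 'qd': array([ 0.00039021, -0.00093208, -0.00018052, -0.00071773,  0.00156163,
        0.00157858]), 'joint_efforts': array([-2.28028759e-03, -5.82392728e+01,  2.93308997e+01,  7.00259775e+00,
        1.27744037e-02,  1.13661980e-05]), 'eef_pos': array([ 0.23128669, -0.63411728,  0.22658573]), 'ee_rot': array([-1.57081535e+00,  1.33297550e-05,  3.49793672e-01]), 'force': array([-0.88571882, -0.36487842, -0.18306354]), 'moment': array([ 0.00642053, -0.00259963,  0.01504266]), 'width': 0.0878062865823407}
```

View pics/t0.png

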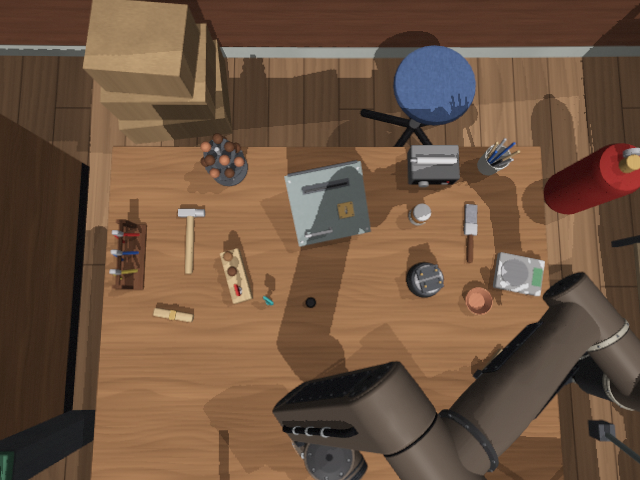

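View pics/s0.png

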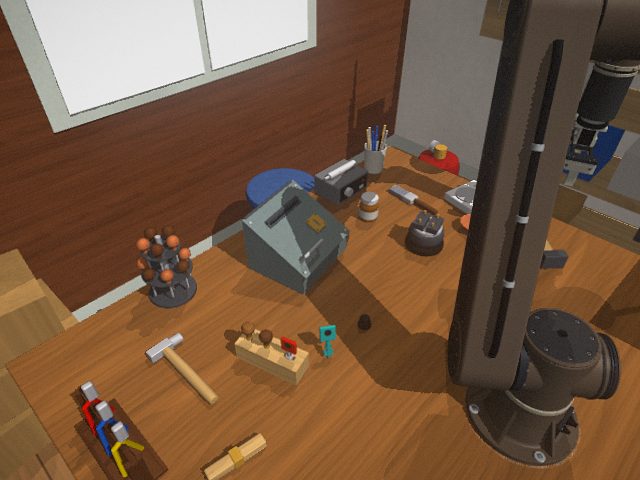

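```bash
python3 - <<'E'
import cv2,numpy as np
def c(f,x,y,w,h,W,H): return cv2.resize(cv2.imread(f)[y:y+h,x:x+w],(W,H),interpolation=cv2.INTER_CUBIC)
a=np.vstack([c('pics/t0.png',280,155,100,100,400,400)[:300+100],c('pics/t0.png',215,245,80,40*1,400,200)])
a=np.hstack([c('pics/t0.png',280,155,100,100,400,400),c('pics/t0.png',215,240,70,70,400,400)])
b=np.hstack([c('pics/s0.png',235,175,120,125,400,417),c('pics/s0.png',230,310,115,80,400,278)[:417] if 0 else cv2.copyMakeBorder(c('pics/s0.png',230,310,115,80,400,278),0,139,0,0,0)])
cv2.imwrite('pics/ca.png',a);cv2.imwrite('pics/cb.png',b)
E
```

```text
(no output)
```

View pics/ca.png

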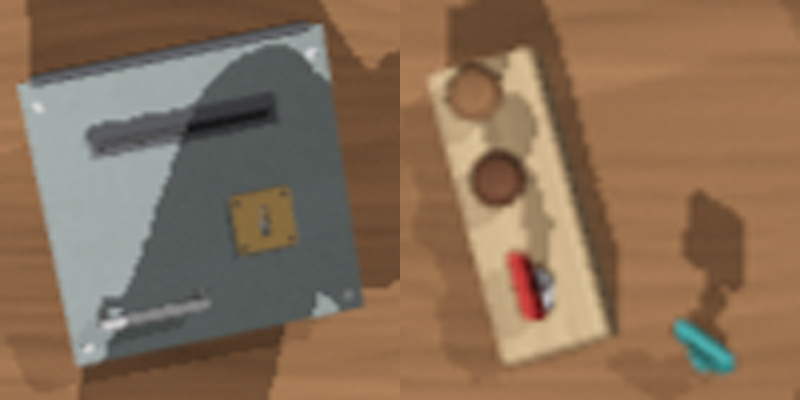

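View pics/cb.png

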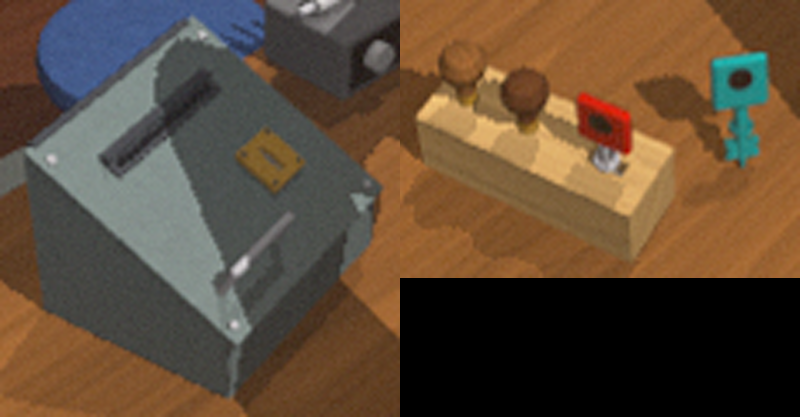

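```bash
cat > fit.py <<'E'
from h import *
from scipy.optimize import least_squares
import pickle
c,s=np.cos(np.radians(28)),np.sin(np.radians(28))
def lid(p,th=0):
    a=np.radians(28)-th; p=np.array(p)/1000
    return np.array([.1+p[0]*np.cos(a)-p[2]*np.sin(a),p[1],.18+p[0]*np.sin(a)+p[2]*np.cos(a)])
def place(v,X):
    X=np.atleast_2d(X); R=np.array([[np.cos(v[2]),-np.sin(v[2]),0],[np.sin(v[2]),np.cos(v[2]),0],[0,0,1]])
    return X@R.T+np.array([v[0],v[1],0])
def solve(obs,v0):
    f=lambda v:np.concatenate([(proj(p,place(v,X))-uv).ravel() for p,X,uv in obs])
    r=least_squares(f,v0,loss='soft_l1'); return r.x, f(r.x).reshape(-1,2).round(1).tolist()
E
python3 - <<'E'
from fit import *
a=grab_frame('top');b=grab_frame('side')
ta=lambda u,v:[279.5+u/4+.125,154.5+v/4+.125]; sb=lambda u,v:[234.5+u/3.333,174.5+v/3.336]
tb=lambda u,v:[214.5+(u-400)/5.714,239.5+v/5.714]; sk=lambda u,v:[229.5+(u-400)/3.478,309.5+v/3.478]
L=np.array([lid((-145,-50,9)),lid((-195,50,35))])
box,r=solve([(a,L,[ta(265,220),ta(155,311)]),(b,L,[sb(270,159),sb(256,250)])],[.6,0,.2])
print('box',box,r,'lock',place(box,L).round(4))
B=np.array([[85,30,55],[85,-30,55],[-85,-30,55],[-85,30,55]])/1000
blk,r=solve([(a,B,[tb(430,75),tb(530,48),tb(608,333),tb(508,365)]),(b,B,[sk(418,118),sk(490,68),sk(675,150),sk(632,215)])],[.5,.25,.2])
print('blk',blk,r)
for nm,P in [('key',[-50,0,55]),('head',[-50,0,96]),('headtop',[-50,0,117]),('ga',[12,0,107]),('gb',[62,0,107])]:
    w=place(blk,np.array(P)/1000); print(nm,w.round(4),proj(a,w).round(1),proj(b,w).round(1))
for nm,n,p,z in [('loupe',(310,302),a,.03),('jar',(420,214),a,.085),('vise',(425,279),a,.1),('turq',(267,301),a,.1)]:
    print(nm,atz(p,[n],z).round(3))
E
```

```text
box [ 0.72073701 -0.00278911  0.17153182] [[-0.6, 0.3], [-1.0, 0.1], [0.1, -0.7], [0.4, -2.0]] lock [[ 0.6975 -0.0576  0.1199]
 [ 0.6249  0.0314  0.1194]]
blk [0.49199274 0.29998084 0.28504514] [[-0.2, 0.8], [-0.0, 0.4], [-0.1, 0.5], [-0.6, 0.2], [0.0, -0.6], [-6.3, -3.8], [0.5, -0.6], [0.1, 0.3]]
key [[0.444  0.2859 0.055 ]] [[239.  290.5]] [[289.7 355.6]]
head [[0.444  0.2859 0.096 ]] [[236.8 290.1]] [[289.1 344.9]]
headtop [[0.444  0.2859 0.117 ]] [[235.6 289.9]] [[288.7 339.2]]
ga [[0.5035 0.3034 0.107 ]] [[231.1 271. ]] [[265.8 331.7]]
gb [[0.5515 0.3174 0.107 ]] [[227.1 255.9]] [[247.8 323.7]]
loupe [[0.407 0.056 0.03 ]]
jar [[ 0.691 -0.303  0.085]]
vise [[ 0.479 -0.309  0.1  ]]
turq [[0.41 0.19 0.1 ]]
```

>>> drive_tool --rows '[[[0.12, 0.13, 0], 0, 1], [[0.24, 0.27, 0], 0, 1], [[0.36, 0.4, 0], 0, 1], [[0.5, 0.55, 0], 0, 1], [[0.6, 0.7, 0], 0, 1], [[0.7, 0.8, 0], 0, 1], [[0.7, 0.8, 0], 0, 1], [[0.77, 0.9, 0], -0.02, 1], [[0.85, 1, 0], -0.04, 1], [[0.9, 1, 0], -0.04, 1]]'

```text
t: 2.3
eef_pos: [0.5028, -0.3313, 0.2272]
ee_rot: [-1.571, -0.001, 0.289]
force: [0.0, -0.8, 0.7]
width: 0.0874
```

```bash
python3 - <<'E'
from fit import *
a=grab_frame('top');b=grab_frame('side')
ta=lambda u,v:[279.5+u/4+.125,154.5+v/4+.125]; sb=lambda u,v:[234.5+u/3.333,174.5+v/3.336]
L=np.array([lid(x) for x in [(-145,-50,9),(-195,50,35),(-195,90,35),(-195,10,35),(-226,120,3),(-226,-120,3),(0,120,3)]])
box,r=solve([(a,L[:6],[ta(265,220),ta(155,311),ta(101,322),ta(210,300),ta(80,365),ta(362,303)]),(b,L[[0,1,4,5,6]],[sb(270,159),sb(256,250),sb(238,340),sb(378,190),sb(28,150)])],[.6,0,.2])
print('box',box,r,'lock',place(box,L[:2]).round(4))
# turquoise height: triangulate head centre
oa,ra=ray(a,[[267.5,300.5]]);ob,rb=ray(b,[[327.5,334]])
t=np.linalg.lstsq(np.c_[ra[0],-rb[0]],ob-oa,rcond=None)[0]; print('turq head',oa+t[0]*ra[0],ob+t[1]*rb[0])
E
```

```text
box [ 0.71732025 -0.00308544  0.19820413] [[-0.3, 0.9], [-0.1, 1.4], [1.0, 1.1], [-1.4, 1.7], [-1.7, -2.3], [0.0, -1.1], [0.8, -0.5], [2.3, -1.8], [-2.7, -0.9], [-0.0, -2.9], [-0.9, 0.2]] lock [[ 0.6955 -0.0585  0.1199]
 [ 0.6206  0.0285  0.1194]]
turq head [0.41151354 0.19067529 0.0768364 ] [0.41243163 0.19136632 0.07692052]
```

>>> drive_tool --rows '[[[0.03, 0.16, 0], 0, 1], [[0.06, 0.32, 0], 0, 1], [[0.1, 0.48, 0], 0, 1], [[0.12, 0.64, 0], 0, 1], [[0.13, 0.8, 0], 0, 1], [[0.13, 0.96, 0], 0, 1], [[0.13, 1, 0], 0, 1]]'

```text
t: 3.1
eef_pos: [0.5402, -0.0315, 0.2268]
ee_rot: [-1.57, -0.001, 0.289]
force: [-0.3, -0.6, -0.6]
width: 0.0878
```

>>> drive_tool --rows '[[[0, 0.16, 0], 0, 1], [[-0.05, 0.32, 0], 0, 1], [[-0.1, 0.48, 0], 0, 1], [[-0.15, 0.64, 0], 0, 1], [[-0.2, 0.8, 0], 0, 1], [[-0.25, 0.96, 0], 0, 1], [[-0.32, 1, 0], 0, 1], [[-0.32, 1, 0], 0, 1]]'

```text
t: 3.9
eef_pos: [0.443, 0.2668, 0.2265]
ee_rot: [-1.571, 0.0, 0.289]
force: [-0.2, -0.8, 0.2]
width: 0.0877
```

>>> drive_tool --rows '[[[0.003, 0.064, -0.1], 0, 1], [[0.003, 0.064, -0.25], 0, 1], [[0.003, 0.064, -0.38], 0, 1], [[0.003, 0.064, -0.485], 0, 1], [[0.003, 0.064, -0.485], 0, 0.5], [[0.003, 0.064, -0.485], 0, 0.3], [[0.003, 0.064, -0.485], 0, 0.2], [[0.003, 0.064, -0.485], 0, 0], [[0.003, 0.064, -0.485], 0, 0], [[0.003, 0.064, -0.485], 0, 0], [[0.003, 0.064, -0.485], 0, 0]]' --newtons 10

```text
t: 5.0
eef_pos: [0.4452, 0.2853, 0.0815]
ee_rot: [-1.57, -0.001, 0.287]
force: [-0.5, 0.1, -0.5]
width: 0.0372
```

```bash
python3 - <<'E'
from h import *
a=snap('top','t1.png');b=snap('side','s1.png')
c=lambda p,x,y,w,h:cv2.resize(p['img'][y:y+h,x:x+w],(400,400),interpolation=cv2.INTER_CUBIC)
cv2.imwrite('pics/c1.png',np.hstack([c(a,200,240,80,80),c(b,235,290,100,100)]))
print(get_state()['eef_pos'],get_state()['width'],get_state()['force'])
E
```

```text
[0.44519566 0.28515912 0.08125668] 0.02915211607060453 [-0.54743645  0.08272822  0.12630497]
```

View pics/c1.png

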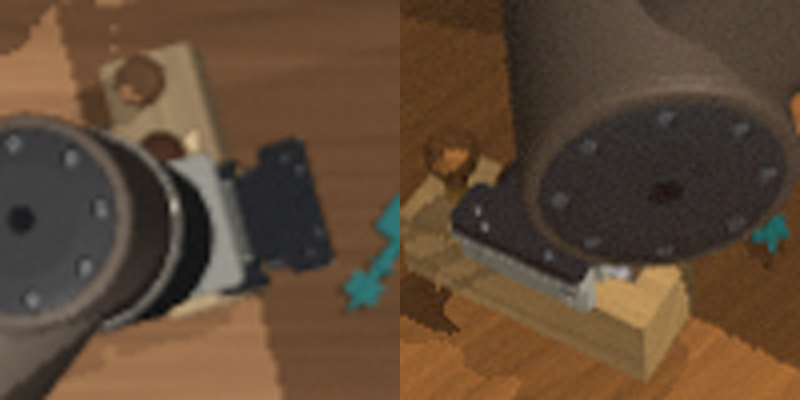

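```bash
python3 - <<'E'
import cv2,numpy as np
for f in ['t0','s0','t1','s1']:
    h=cv2.cvtColor(cv2.imread(f'pics/{f}.png'),cv2.COLOR_BGR2HSV)
    m=cv2.inRange(h,(80,120,50),(98,255,255)); n,l,s,c=cv2.connectedComponentsWithStats(m)
    print(f,[(s[i].tolist(),c[i].round().tolist()) for i in range(1,n) if s[i,4]>8])
r=lambda f,x,y,w,h:cv2.resize(cv2.imread(f'pics/{f}.png')[y:y+h,x:x+w],(400,300),interpolation=cv2.INTER_CUBIC)
cv2.imwrite('pics/c2.png',np.vstack([np.hstack([r('t0',230,260,80,60),r('t1',230,260,80,60)]),np.hstack([r('s0',290,310,80,60),r('s1',290,310,80,60)])]))
E
```

```text
t0 [([264, 297, 9, 8, 37], [268.0, 301.0])]
s0 [([320, 325, 16, 32, 265], [327.0, 338.0])]
t1 [([270, 277, 21, 24, 154], [280.0, 287.0])]
s1 [([323, 344, 9, 9, 35], [328.0, 348.0])]
```

View pics/c2.png

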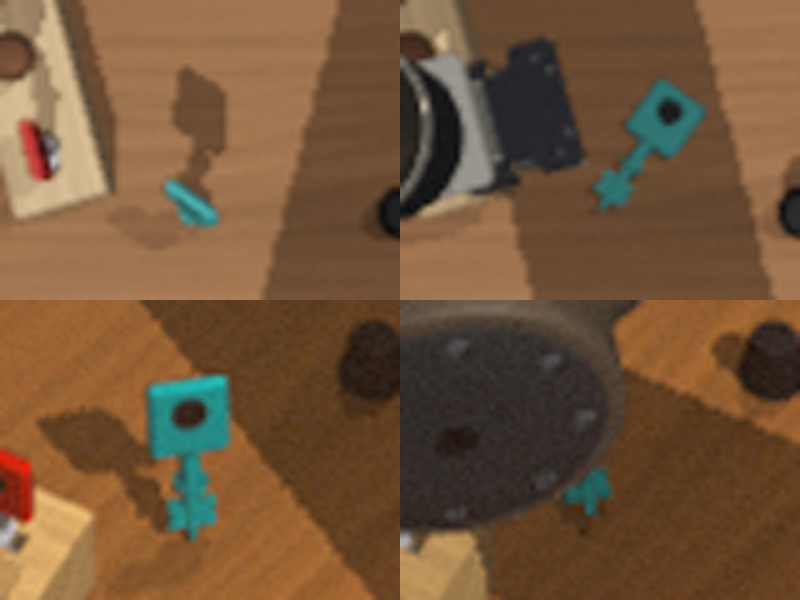

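>>> drive_tool --rows '[[[0, 0, 0], 0, 0], [[0, 0, 0], 0, 0], [[0, 0, 0], 0, 0], [[0, 0, 0], 0, 0], [[0, 0, 0.03], 0, 0], [[0, 0, 0.06], 0, 0], [[0, 0, 0.08], 0, 0], [[0, 0, 0.1], 0, 0], [[0, 0, 0.1], 0, 0]]' --newtons 10

```text
t: 6.0
eef_pos: [0.4456, 0.2855, 0.1123]
ee_rot: [-1.57, -0.002, 0.287]
force: [-0.4, 1.4, -1.0]
width: 0.0089
```

>>> drive_tool --rows '[[[-0.018, -0.005, 0], 0, 0], [[-0.035, -0.01, 0], 0, 0], [[-0.057, -0.017, -0.002], 0, 0], [[-0.079, -0.023, -0.004], 0, 0], [[-0.1, -0.03, -0.008], 0, 0], [[-0.122, -0.036, -0.015], 0, 0], [[-0.142, -0.042, -0.022], 0, 0], [[-0.161, -0.048, -0.03], 0, 0], [[-0.161, -0.048, -0.03], 0, 0]]'

```text
t: 6.9
eef_pos: [0.3959, 0.2702, 0.1017]
ee_rot: [-1.571, 0.001, 0.287]
force: [0.2, 0.6, 0.2]
width: 0.009
```

>>> drive_tool --rows '[[[0, 0, 0.15], 0, 0], [[0, 0, 0.3], 0, 0], [[0, 0, 0.45], 0, 0], [[0.02, -0.1, 0.45], 0, 0], [[0.05, -0.2, 0.45], 0, 0], [[0.1, -0.35, 0.45], 0, 0], [[0.15, -0.5, 0.45], -0.02, 0], [[0.2, -0.65, 0.45], -0.04, 0], [[0.25, -0.8, 0.45], -0.06, 0], [[0.25, -0.8, 0.45], -0.06, 0]]'

```text
t: 7.9
eef_pos: [0.4719, 0.0262, 0.2364]
ee_rot: [-1.571, 0.002, 0.186]
force: [-1.2, 0.3, -1.5]
width: 0.0086
```

```bash
python3 - <<'E'
from h import *
s=get_state();print(s['t'],s['eef_pos'],s['ee_rot'],s['width'])
a=snap('top','t3.png');b=snap('side','s3.png')
e=s['eef_pos'];u=proj(b,e)[0];v=proj(a,e)[0];print(u,v)
def c(p,u,r):
    x,y=(u-r).astype(int);x=max(x,0);y=max(y,0);return cv2.resize(p['img'][y:y+2*r,x:x+2*r],(400,400),interpolation=cv2.INTER_CUBIC)
cv2.imwrite('pics/c3.png',np.hstack([c(a,v,40),c(b,u,40)]))
E
```

```text
7.9 [0.47192427 0.02619424 0.23636367] [-1.57146007  0.00235272  0.18608356] 0.008572257453646653
[357.5744052  239.72317021] [318.94354658 278.81801065]
```

View pics/c3.png

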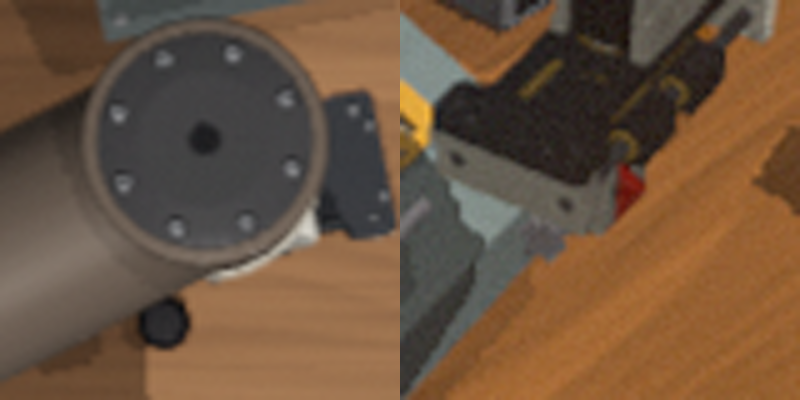

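```bash
python3 - <<'E'
from h import *
b=grab_frame('side'); s=get_state(); g=s['eef_pos']+[0,0,.019]; y=s['ee_rot'][2]
# key-coloured pixels
for d in range(15,60,5):
    f=np.radians(d); ax=np.array([-np.sin(f)*np.cos(y),-np.sin(f)*np.sin(y),np.cos(f)]); x=np.array([np.cos(f)*np.cos(y),np.cos(f)*np.sin(y),np.sin(f)])
    P=np.array([g-.0615*ax,g-.079*ax,g+.017*ax-.02*x,g-.025*ax-.02*x]); print(d,((proj(b,P)-[317,199])*5).round().tolist())
E
```

```text
15 [[166.0, 258.0], [156.0, 279.0], [245.0, 177.0], [220.0, 234.0]]
20 [[157.0, 252.0], [145.0, 271.0], [247.0, 181.0], [215.0, 233.0]]
25 [[149.0, 245.0], [135.0, 263.0], [248.0, 186.0], [210.0, 232.0]]
30 [[141.0, 238.0], [124.0, 254.0], [248.0, 190.0], [205.0, 231.0]]
35 [[133.0, 230.0], [115.0, 244.0], [249.0, 193.0], [200.0, 229.0]]
40 [[126.0, 222.0], [106.0, 234.0], [248.0, 197.0], [195.0, 227.0]]
45 [[119.0, 214.0], [98.0, 223.0], [248.0, 201.0], [190.0, 225.0]]
50 [[113.0, 205.0], [90.0, 212.0], [247.0, 204.0], [185.0, 222.0]]
55 [[108.0, 196.0], [83.0, 201.0], [246.0, 207.0], [181.0, 219.0]]
```

```bash
python3 - <<'E'
from fit import *
C={'top':grab_frame('top'),'side':grab_frame('side')}
obs=[]
n=np.array([0,0,1.])
for k,f,(x0,y0,x1,y1) in [('top','t0',(325,190,365,230)),('side','s0',(295,205,335,240))]:
    im=cv2.imread(f'pics/{f}.png'); h=cv2.cvtColor(im,cv2.COLOR_BGR2HSV)
    m=np.zeros(h.shape[:2],np.uint8); m[y0:y1,x0:x1]=cv2.inRange(h,(14,110,60),(30,255,255))[y0:y1,x0:x1]
    m=cv2.morphologyEx(m,cv2.MORPH_CLOSE,np.ones((5,5)))
    nn,l,s,c=cv2.connectedComponentsWithStats(m); i=1+s[1:,4].argmax()
    ct=cv2.findContours((l==i).astype(np.uint8),cv2.RETR_EXTERNAL,cv2.CHAIN_APPROX_NONE)[0][0]
    mm=(l==i); v,u=np.nonzero(mm); q=cv2.minAreaRect(ct); box=cv2.boxPoints(q)
    print(k,s[i],c[i],box.round(1).tolist()); obs.append((C[k],c[i]))
    g=im[y0:y1,x0:x1].max(2); d=mm[y0:y1,x0:x1]&(g<75); vv,uu=np.nonzero(d); print('dark',len(uu),uu.mean()+x0 if len(uu) else 0,vv.mean()+y0 if len(uu) else 0)
(pa,ca),(pb,cb)=obs
oa,ra=ray(pa,[ca]);ob,rb=ray(pb,[cb]);t=np.linalg.lstsq(np.c_[ra[0],-rb[0]],ob-oa,rcond=None)[0]
P,Q=oa+t[0]*ra[0],ob+t[1]*rb[0];print('tri',P,Q,'at z.12 top',atz(pa,[ca],.12),'side',atz(pb,[cb],.12))
# area-overlap fit of yaw/pos: plate corners mask IoU
def mask(p,v):
    M=np.zeros((480*8,640*8),np.uint8)
for yaw in (.15,.17,.19,.21,.23):
    R=place([0,0,yaw],np.array([[c,0,s],[0,1,0],[-s,0,c]])); 
    L=(P+Q)/2
    cr=np.array([L+.024*(i*R[0]+j*R[1]) for i,j in((1,1),(1,-1),(-1,-1),(-1,1))]); print(yaw,proj(pa,cr).round(1).tolist(),proj(pb,cr).round(1).tolist())
E
```

```text
top [338 202  16  16 205] [345.38536585 209.46829268] [[337.1000061035156, 203.60000610351562], [351.3999938964844, 201.3000030517578], [353.70001220703125, 215.39999389648438], [339.5, 217.8000030517578]]
dark 0 0 0
side [306 214  20  19 212] [315.39150943 222.52358491] [[305.0, 221.0], [314.0, 212.0], [325.5, 223.5], [316.5, 232.5]]
dark 0 0 0
tri [ 0.7000791  -0.0580836   0.11433082] [ 0.6994878  -0.05856277  0.11423632] at z.12 top [[ 0.69891669 -0.05776724  0.12      ]] side [[ 0.69440239 -0.05342406  0.12      ]]Traceback (most recent call last):
  File "<stdin>", line 21, in <module>
ValueError: setting an array element with a sequence. The requested array has an inhomogeneous shape after 2 dimensions. The detected shape was (3, 3) + inhomogeneous part.
```

>>> drive_tool --rows '[[[0.1, -0.07, 0], 0, 0], [[0.22, -0.14, 0], 0, 0], [[0.34, -0.22, 0], 0, 0], [[0.46, -0.3, 0], 0, 0], [[0.57, -0.307, -0.04], 0, 0], [[0.585, -0.306, -0.09], 0, 0], [[0.6, -0.304, -0.14], 0, 0], [[0.612, -0.303, -0.186], 0, 0], [[0.612, -0.303, -0.186], 0, 0], [[0.612, -0.303, -0.186], 0, 0]]'

```text
t: 9.15
eef_pos: [0.6551, -0.0596, 0.1816]
ee_rot: [-1.571, 0.0, 0.194]
force: [0.0, 0.1, -0.0]
width: 0.009
```

```bash
python3 - <<'E'
from h import *
s=get_state();print(s['t'],s['eef_pos'],s['ee_rot'],s['force'])
a=snap('top','t4.png');b=snap('side','s4.png')
e=s['eef_pos'];u=proj(b,e)[0];print(u)
c=lambda p,x,y,w,h:cv2.resize(p['img'][y:y+h,x:x+w],(w*8,h*8),interpolation=cv2.INTER_CUBIC)
x,y=(u-[50,25]).astype(int);print(x,y)
cv2.imwrite('pics/c4.png',np.vstack([c(b,x,y,100,70)]))
L=np.array([.697,-.057,.12]);print('lock proj',(proj(b,L)-[x,y])*8)
yw=s['ee_rot'][2];g=e+[0,0,.019]
for d in (22,28,34):
    f=np.radians(d); ax=np.array([-np.sin(f)*np.cos(yw),-np.sin(f)*np.sin(yw),np.cos(f)])
    print(d,((proj(b,[g-.0615*ax,g-.079*ax])-[x,y])*8).round().tolist(), (g-.079*ax).round(4))
E
```

```text
9.15 [ 0.65507559 -0.05961808  0.18157966] [-1.57102923e+00  1.35196821e-04  1.93931044e-01] [ 0.04177212  0.10434827 -0.03467886]
[326.87263101 210.5003097 ]
276 185
lock proj [[316.93487017 292.7613738 ]]
22 [[351.0, 267.0], [336.0, 296.0]] [ 0.6841 -0.0539  0.1273]
28 [[338.0, 256.0], [319.0, 282.0]] [ 0.6915 -0.0525  0.1308]
34 [[325.0, 243.0], [303.0, 266.0]] [ 0.6984 -0.0511  0.1351]
```

View pics/c4.png

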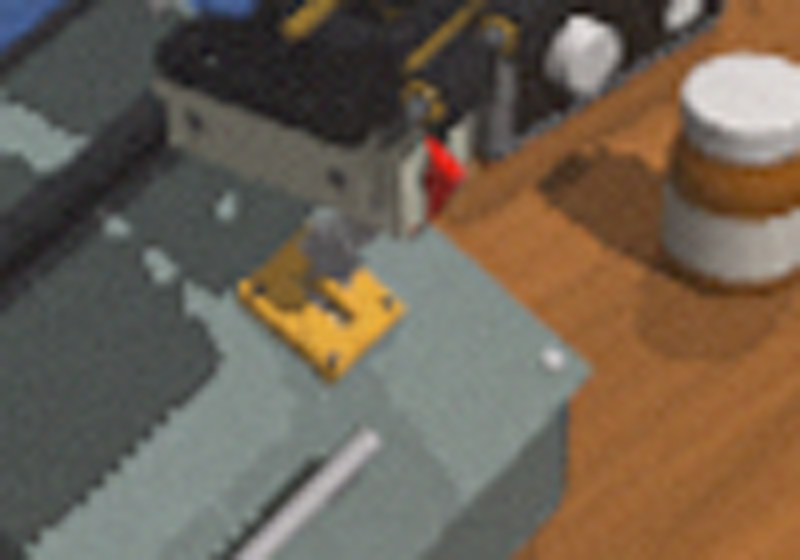

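>>> drive_tool --rows '[[[0.007, -0.019, 0], 0, 0], [[0.007, -0.019, 0], 0, 0], [[0.015, -0.018, -0.015], 0, 0], [[0.022, -0.016, -0.029], 0, 0], [[0.026, -0.015, -0.037], 0, 0], [[0.03, -0.014, -0.044], 0, 0], [[0.034, -0.014, -0.052], 0, 0], [[0.038, -0.013, -0.059], 0, 0], [[0.038, -0.013, -0.059], 0, 0]]'

```text
t: 10.15
eef_pos: [0.6669, -0.0642, 0.1634]
ee_rot: [-1.571, 0.0, 0.193]
force: [-0.4, -0.8, -2.1]
width: 0.0092
```

>>> drive_tool --rows '[[[0.004, 0.001, -0.007], 0, 0], [[0.008, 0.002, -0.015], 0, 0], [[0.012, 0.002, -0.022], 0, 0], [[0.015, 0.003, -0.029], 0, 0], [[0.015, 0.003, -0.029], 0, 0]]'

```text
t: 10.65
eef_pos: [0.6703, -0.0638, 0.1562]
ee_rot: [-1.571, 0.001, 0.193]
force: [-7.8, 0.2, 9.4]
width: 0.0085
```

```bash
python3 - <<'E'
from h import *
s=get_state();print(s['t'],s['eef_pos'],s['ee_rot'],s['force'],s['moment'])
b=snap('side','s5.png')
cv2.imwrite('pics/c5.png',cv2.resize(b['img'][195:245,285:355],(700,500),interpolation=cv2.INTER_CUBIC))
E
```

```text
10.65 [ 0.67027471 -0.06377327  0.15624316] [-1.57138805e+00  1.46406086e-03  1.92905076e-01] [-7.7852062   0.22025626  9.40068913] [-0.31142763  2.73788415  0.076991  ]
```

View pics/c5.png

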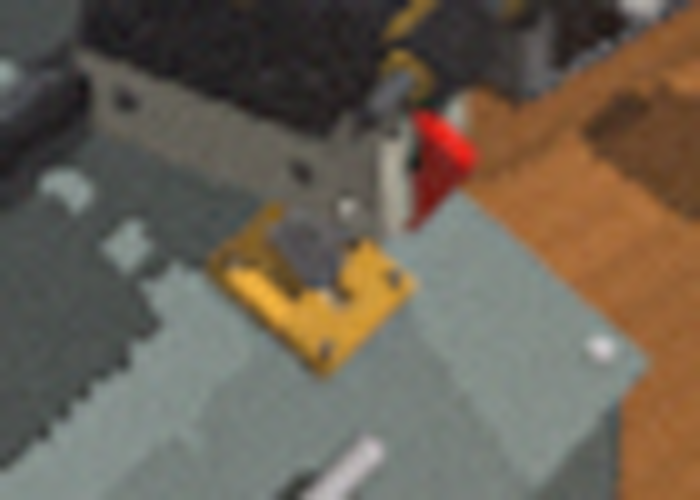

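>>> drive_tool --rows '[[[-0.006, -0.001, 0.012], 0, 0], [[-0.013, -0.003, 0.008], 0, 0], [[-0.013, -0.003, 0.008], 0, 0], [[-0.01, -0.002, 0.002], 0, 0], [[-0.007, -0.001, -0.004], 0, 0], [[-0.005, 0, -0.008], 0, 0], [[-0.003, 0, -0.012], 0, 0], [[-0.003, 0, -0.012], 0, 0]]'

```text
t: 11.5
eef_pos: [0.6689, -0.0639, 0.1519]
ee_rot: [-1.571, 0.003, 0.193]
force: [-9.4, -1.8, 9.7]
width: 0.0093
```

```bash
cat > asc.py <<'E'
from h import *
def asc(im,x0=303,x1=330,y0=208,y1=234):
    h=cv2.cvtColor(im,cv2.COLOR_BGR2HSV)
    for y in range(y0,y1): 
        print(y,''.join('#' if (14<=h[y,x,0]<=30 and h[y,x,1]>110 and h[y,x,2]>140) else '+' if (14<=h[y,x,0]<=30 and h[y,x,1]>110) else 'R' if (h[y,x,0]<8 and h[y,x,1]>170) else str(min(9,h[y,x,2]//26)) for x in range(x0,x1)))
E
python3 - <<'E'
from asc import *
asc(cv2.imread('pics/s5.png')); asc(snap('side','s6.png')['img'])
E
```

```text
208 333333333333222332333343RRR
209 333333333343333333335553RRR
210 333333333333333333335642RRR
211 333333333332233333335641RRR
212 333333333332233333335643RRR
213 223333333333233333335654RRR
214 332223333333334333335654RR4
215 333333323+43333354335654R44
216 33323323++44334344435654445
217 3333333++433333334434544455
218 322333+++333333333444554555
219 3333+++++33333333+##5555555
220 233+++++++3333334###6555555
221 323++4+++++33333#####655555
222 454++####++33333#####465555
223 5544+#####++3333#####+#6555
224 55544+#####+##64+######5555
225 555544+###############55555
226 5555554+#############445555
227 55555553+###########5445555
228 5555555544+########54444555
229 55555555543+##+###544454555
230 555555545444+#+##5444444455
231 5555555444543++#54444444444
232 55555544444444+455444444444
233 555544444454444445544444444
208 333333333211111132223333RRR
209 333333333332111132233333RRR
210 3333433333333333333335533RR
211 3333333333343333333356531RR
212 3333333333333333333356521RR
213 333334333333223333335642RRR
214 333333333333223333335654RRR
215 223233333333333354334564RRR
216 23333233++43333454334564RR4
217 2333333+++43333464434564R44
218 333233+++433333454434553345
219 2323+++++433333333334544455
220 323+++++++3333333++#5555555
221 333++3+++++333333####655555
222 453++###+++333333####465555
223 5533+#####++3333+####+#6555
224 55444+#####++343+######5555
225 555544+#####+#########55555
226 5555554+#############544555
227 555555443###########4454555
228 5555555443+########54444555
229 55555555443+##5###544444555
230 555555555444+#+##5444444445
231 5555555444443++#54444444444
232 55555544444444+444444444444
233 555555444444444445544445445
```

```bash
python3 - <<'E'
from h import *
from scipy.optimize import least_squares
b=grab_frame('side')
h=cv2.cvtColor(cv2.imread('pics/s5.png'),cv2.COLOR_BGR2HSV)
for f,tcp in (('s4',[.6551,-.0596,.1816]),('s5',[.6703,-.0638,.1562]),('s6',get_state()['eef_pos'])):
    h=cv2.cvtColor(cv2.imread(f'pics/{f}.png'),cv2.COLOR_BGR2HSV)
    m=((h[...,0]<8)|(h[...,0]>172))&(h[...,1]>150)&(h[...,2]>60); m[:195]=0;m[235:]=0;m[:,:315]=0;m[:,350:]=0
    v,u=np.nonzero(m); i=u.argmax();j=v.argmax();k=v.argmin(); print(f,len(u),'right',u[i],v[i],'bottom',u[j],v[j],'top',u[k],v[k])
    yw=.193;g=np.array(tcp)+[0,0,.019]
    for d in (26,32,38,44):
      for a in (.045,.038):
        t=np.radians(d); ax=np.array([-np.sin(t)*np.cos(yw),-np.sin(t)*np.sin(yw),np.cos(t)]);x=np.array([np.cos(t)*np.cos(yw),np.cos(t)*np.sin(yw),np.sin(t)]);o=g-a*ax;y=np.array([-np.sin(yw),np.cos(yw),0])*.0045
        print(d,a,proj(b,[o+.062*ax-.02*x-y,o+.062*ax-.02*x+y,o+.02*ax-.02*x-y,o+.02*ax-.02*x+y,o-.024*ax-.012*x+y/2,o-.024*ax+.012*x+y/2]).round(1).tolist())
E
```

```text
s4 26 right 333 206 bottom 330 211 top 329 202
26 0.045 [[335.7, 205.3], [333.9, 207.0], [329.8, 214.0], [328.0, 215.6], [320.5, 222.0], [314.3, 216.6]]
26 0.038 [[336.7, 203.9], [334.9, 205.5], [330.7, 212.6], [329.0, 214.2], [321.4, 220.7], [315.2, 215.2]]
32 0.045 [[335.8, 206.2], [334.1, 207.8], [328.8, 213.8], [327.1, 215.4], [318.5, 220.5], [312.6, 214.7]]
32 0.038 [[337.0, 204.9], [335.3, 206.5], [329.9, 212.5], [328.2, 214.1], [319.6, 219.4], [313.7, 213.5]]
38 0.045 [[335.9, 207.0], [334.1, 208.7], [327.8, 213.4], [326.0, 215.0], [316.6, 218.9], [311.1, 212.6]]
38 0.038 [[337.2, 205.9], [335.5, 207.6], [329.1, 212.4], [327.4, 214.0], [317.9, 217.9], [312.4, 211.6]]
44 0.045 [[335.8, 207.8], [334.1, 209.5], [326.8, 213.0], [325.0, 214.6], [314.8, 217.1], [309.8, 210.5]]
44 0.038 [[337.4, 206.9], [335.7, 208.6], [328.2, 212.1], [326.5, 213.8], [316.2, 216.3], [311.2, 209.7]]
s5 40 right 332 209 bottom 327 215 top 326 206
26 0.045 [[332.5, 209.7], [330.8, 211.4], [326.7, 218.1], [325.1, 219.7], [317.8, 225.9], [311.7, 220.6]]
26 0.038 [[333.4, 208.3], [331.7, 209.9], [327.7, 21
[... 884 characters left out ...]
 [328.0, 218.1], [326.3, 219.7], [319.0, 225.9], [312.9, 220.5]]
32 0.045 [[332.9, 212.0], [331.3, 213.6], [326.1, 219.2], [324.4, 220.8], [316.2, 225.7], [310.4, 220.0]]
32 0.038 [[334.1, 210.7], [332.4, 212.3], [327.2, 218.0], [325.6, 219.6], [317.2, 224.6], [311.4, 218.8]]
38 0.045 [[333.0, 212.8], [331.3, 214.4], [325.2, 218.9], [323.5, 220.5], [314.3, 224.1], [308.9, 218.0]]
38 0.038 [[334.3, 211.7], [332.7, 213.3], [326.4, 217.9], [324.8, 219.5], [315.5, 223.2], [310.1, 217.0]]
44 0.045 [[333.0, 213.5], [331.3, 215.1], [324.2, 218.4], [322.5, 220.0], [312.5, 222.4], [307.6, 215.9]]
44 0.038 [[334.5, 212.7], [332.8, 214.3], [325.6, 217.6], [323.9, 219.2], [313.9, 221.6], [309.0, 215.1]]
```

>>> drive_tool --rows '[[[0, -0.003, 0], 0, 0], [[0.001, -0.007, 0], 0, 0], [[0.002, -0.011, -0.003], 0, 0], [[0.002, -0.011, -0.003], 0, 0]]' --newtons 20

```text
t: 12.0
eef_pos: [0.6693, -0.0657, 0.1515]
ee_rot: [-1.57, 0.003, 0.194]
force: [-11.5, 5.7, 14.0]
width: 0.0094
```

>>> drive_tool --rows '[[[-0.003, 0.004, 0.006], 0, 0], [[-0.012, 0.007, 0.002], 0, 0], [[-0.012, 0.007, 0.002], 0, 0], [[-0.009, 0.007, -0.004], 0, 0], [[-0.007, 0.008, -0.008], 0, 0], [[-0.007, 0.008, -0.008], 0, 0]]'

```text
t: 12.6
eef_pos: [0.6678, -0.0645, 0.1494]
ee_rot: [-1.571, 0.002, 0.193]
force: [-10.5, 1.4, 16.0]
width: 0.0087
```

```bash
python3 - <<'E'
from asc import *
asc(snap('side','s7.png')['img'],y0=211,y1=229)
p=cv2.imread('pics/s7.png');cv2.imwrite('pics/c7.png',cv2.resize(p[195:245,285:355],(700,500),interpolation=cv2.INTER_CUBIC))
print(get_state()['force'],get_state()['moment'])
E
```

```text
211 33333333333333333323335532R
212 33333333333333433333356422R
213 33333333333323333333456312R
214 3333333333332133333335632RR
215 3323333333333233554335644RR
216 3333333333333334554336654RR
217 2333333+++433344554335654R4
218 332333+++433344455443565444
219 3332+++++433333344433564445
220 3334++++++33333333334555555
221 333++3+++++3333333###555555
222 222+++##+++3333333###465555
223 4532++####++33333####+#6555
224 55543+#####+++33+######5555
225 555544+#####++########45555
226 5555554+#####+#######544555
227 55555554+###########5444555
228 5555555444+########54444455
[-11.23550745   1.76091787  15.711034  ] [0.55524287 3.67927512 0.16521053]
```

View pics/c7.png

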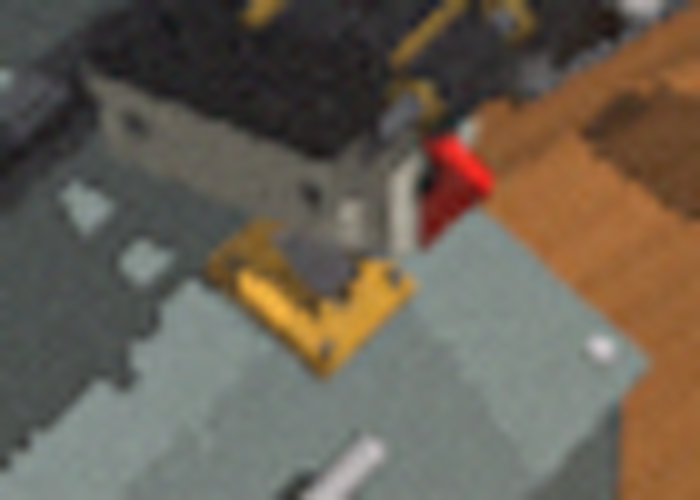

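>>> drive_tool --rows '[[[-0.005, -0.001, 0.01], 0, 0], [[-0.011, -0.002, 0.021], 0, 0], [[-0.022, -0.004, 0.014], 0, 0], [[-0.022, -0.004, 0.014], 0, 0], [[-0.022, -0.004, 0.014], 0, 0]]'

```text
t: 13.15
eef_pos: [0.6622, -0.0653, 0.1516]
ee_rot: [-1.571, 0.001, 0.193]
force: [0.2, 0.9, -1.1]
width: 0.009
```

```bash
python3 - <<'E'
from asc import *
s=get_state();print(s['eef_pos'],s['force'])
asc(snap('side','s8.png')['img'],x1=336,y0=205,y1=229)
E
```

```text
[ 0.66219375 -0.06533591  0.15161288] [ 0.16742168  0.94315618 -1.13512092]
205 32111111111211111111112333++1111+
206 33332111111111111111112333+21134+
207 33333211111111111111113322+11355+
208 333343333211111111111133222134555
209 33333333332211111112212333RRRR6++
210 33333333343332211123223353RRRRR5+
211 333333333333333333333333541RRRRR5
212 333333333334333333333355631RRRRRR
213 333333333333333333333366531RRRRRR
214 23333333333333223334335642RRRRRRR
215 333333333333332233344346544RRRR55
216 33333333++43333334554345644RR44##
217 2333333++++443334454333564RR44555
218 333333+++++433334454333564R445555
219 2322++++++43333334444435543455555
220 233++++++++3333333333345444555555
221 323++3+++++33333333+##45555555555
222 333++++##+++3333333##455555555555
223 2222+++###++3333333##+#6555555555
224 45443+#####+++333+#####5555555555
225 455544+####++++33#####55555555555
226 5555554+#####++######444555555555
227 555555444###########4444555555555
228 5555555443+########45444555555555
```

>>> drive_tool --rows '[[[0.003, 0.001, 0.001], 0, 0], [[0.006, 0.002, -0.005], 0, 0], [[0.009, 0.002, -0.011], 0, 0], [[0.013, 0.003, -0.018], 0, 0], [[0.013, 0.003, -0.018], 0, 0]]'

```text
t: 13.7
eef_pos: [0.6662, -0.0644, 0.1462]
ee_rot: [-1.571, 0.001, 0.193]
force: [-0.3, -0.5, -1.1]
width: 0.0086
```

>>> drive_tool --rows '[[[0.003, 0.001, -0.006], 0, 0], [[0.006, 0.001, -0.012], 0, 0], [[0.009, 0.002, -0.018], 0, 0], [[0.009, 0.002, -0.018], 0, 0]]'

```text
t: 14.1
eef_pos: [0.669, -0.0638, 0.141]
ee_rot: [-1.571, 0.0, 0.193]
force: [-0.1, 0.7, -2.1]
width: 0.0089
```

```bash
python3 - <<'E'
from asc import *
s=get_state();print(s['eef_pos'],s['force'])
asc(snap('side','s9.png')['img'],x1=336,y0=205,y1=229)
E
```

```text
[ 0.66895542 -0.06379866  0.14096537] [-0.08500446  0.70177684 -2.12948792]
205 111111111111111111112+++211211124
206 11111111111111111111++3532121124+
207 111111111111111111112334+2111235+
208 211111111111111111112332++1113555
209 332111111111111111133323+213555+5
210 33333211111111111113332211255#5++
211 3334333221111111221322323RR75+545
212 3333333332211111222333534RRR6544+
213 3433333333333222333333542RRRRR+5#
214 3333333344333333543355531RRRRRR#6
215 3333333343333334653356521RRRRRR66
216 3333333333332335643356522RRRRR55#
217 333333333333224455335654RRRRR4455
218 332334+44333333455335664RRR445555
219 3323+++++443444454334564RR4455555
220 333+++++++33343464334564R44555555
221 332++3+++++3333444444554345555555
222 433+++++++++333333334555455555555
223 3322+++##++++3333+3+#5#6555555555
224 34433++####+++333+#####5555555555
225 455433+####++++33+####54455555555
226 5555444+####++++#####445445555555
227 555555443####++#####5444445555555
228 5555555443+########54444445555555
```

>>> drive_tool --rows '[[[0.003, 0.001, -0.006], 0, 0], [[0.006, 0.001, -0.012], 0, 0], [[0.009, 0.002, -0.018], 0, 0], [[0.009, 0.002, -0.018], 0, 0]]'

```text
t: 14.55
eef_pos: [0.6717, -0.0632, 0.1356]
ee_rot: [-1.571, 0.0, 0.193]
force: [0.1, 0.7, -1.2]
width: 0.0089
```

>>> drive_tool --rows '[[[0.003, 0.001, -0.006], 0, 0], [[0.006, 0.001, -0.012], 0, 0], [[0.006, 0.001, -0.012], 0, 0]]'

```text
t: 14.85
eef_pos: [0.6735, -0.0629, 0.132]
ee_rot: [-1.571, 0.0, 0.193]
force: [0.6, 0.6, -0.8]
width: 0.0085
```

>>> drive_tool --rows '[[[0.003, 0.001, -0.006], 0, 0], [[0.005, 0.001, -0.009], 0, 0], [[0.005, 0.001, -0.009], 0, 0]]'

```text
t: 15.15
eef_pos: [0.6749, -0.0626, 0.1301]
ee_rot: [-1.571, 0.0, 0.193]
force: [-1.3, -0.9, 3.8]
width: 0.0089
```

```bash
python3 - <<'E'
from asc import *
s=get_state();print(s['eef_pos'],s['force'])
p=snap('side','s10.png')['img']
cv2.imwrite('pics/c10.png',cv2.resize(p[195:245,285:355],(700,500),interpolation=cv2.INTER_CUBIC))
asc(p,x1=336,y0=208,y1=229)
E
```

```text
[ 0.67488606 -0.06260149  0.1300981 ] [-1.31376557 -0.91056685  3.76440213]
208 1111111111111111113+++21111112455
209 111111111111111111+333++11212+555
210 1111111111112111112333++111245+5+
211 2111111111111111123333+2112++5554
212 322111111111111113332221135#55+4#
213 433322111111111233333222R65555###
214 33343332111111344333333RRR655####
215 33333333321112553333533RRRR6455#6
216 333333343333456533356313RRRR65556
217 333333333344456533565313RRRRR5555
218 433333333323456533565313RRRR65555
219 33333333332244654356533RRRR445555
220 3334333333334455334564RRRR4455555
221 233+333434444455433564RR444555555
222 333+++++44444444433564RR445555555
223 3323++++++44445444456445455555555
224 22222+++#+++333334456##4545555555
225 345322++##+++++33335##54445555555
226 2555533+###+++++++3##544444555555
227 45555544+###++++####5454444555555
228 5555554443+##++####54444444445555
```

>>> drive_tool --rows '[[[0.002, 0, -0.004], 0, 0], [[0.004, 0.001, -0.008], 0, 0], [[0.004, 0.001, -0.008], 0, 0]]'

```text
t: 15.5
eef_pos: [0.6752, -0.0626, 0.1297]
ee_rot: [-1.571, 0.001, 0.193]
force: [-11.7, 2.3, 17.8]
width: 0.0089
```

View pics/c10.png

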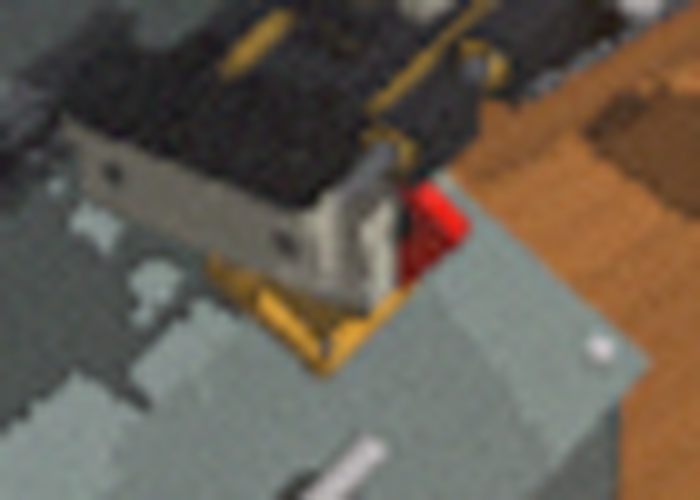

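```bash
python3 - <<'E'
from h import *
b=snap('side','s11.png') and grab_frame('side'); s=get_state(); print(s['eef_pos'],s['q'],s['force'])
h=cv2.cvtColor(b['img'],cv2.COLOR_BGR2HSV)
m=((h[...,0]<8)|(h[...,0]>172))&(h[...,1]>150)&(h[...,2]>60); m[:195]=0;m[235:]=0;m[:,:315]=0;m[:,350:]=0
v,u=np.nonzero(m)
for y in range(v.min(),v.max()+1): print(y,u[v==y].min(),u[v==y].max(),end='; ')
yw=.19;t=np.radians(28);ax=np.array([-np.sin(t)*np.cos(yw),-np.sin(t)*np.sin(yw),np.cos(t)]);x=np.array([np.cos(t)*np.cos(yw),np.cos(t)*np.sin(yw),np.sin(t)]);y=np.array([-np.sin(yw),np.cos(yw),0])*.0045
print()
for h0 in (0,.004,.008):
  for ds in (0,-.004):
    o=np.array([.697,-.0575,.12])+h0*ax+ds*x
    print(h0,ds,proj(b,[o+.062*ax-.02*x-y,o+.062*ax-.02*x+y,o+.02*ax-.02*x-y,o+.02*ax-.02*x+y]).round(1).tolist())
E
```

```text
[ 0.67518597 -0.06264131  0.1297076 ] [ 1.94591015e-01  4.32712958e-01 -1.04672046e-01  6.66806904e-04
 -1.03410662e+00 -1.57245194e+00] [-11.21328958   1.83674741  18.17760996]
213 327 327; 214 325 328; 215 326 329; 216 326 330; 217 327 330; 218 326 330; 219 325 330; 220 325 328; 221 325 327; 222 325 326; 
0 0 [[330.3, 213.9], [328.6, 215.5], [324.3, 221.7], [322.6, 223.3]]
0 -0.004 [[331.3, 214.8], [329.6, 216.4], [325.3, 222.6], [323.7, 224.2]]
0.004 0 [[330.9, 213.1], [329.2, 214.7], [324.9, 221.0], [323.2, 222.6]]
0.004 -0.004 [[331.9, 214.0], [330.2, 215.7], [325.9, 221.9], [324.2, 223.5]]
0.008 0 [[331.5, 212.3], [329.8, 213.9], [325.4, 220.2], [323.8, 221.8]]
0.008 -0.004 [[332.5, 213.3], [330.8, 214.9], [326.5, 221.2], [324.8, 222.8]]
```

>>> drive_tool --rows '[[[-0.003, 0, 0.005], 0, 0.1], [[-0.003, 0, 0.005], 0, 0.25], [[-0.003, 0, 0.005], 0, 0.45], [[-0.003, 0, 0.005], 0, 0.45], [[0, 0, 0.1], 0, 0.45], [[0, 0, 0.25], 0.05, 0.45], [[0, 0, 0.25], 0.2, 0.45], [[0, 0, 0.25], 0.4, 0.45], [[0, 0, 0.25], 0.6, 0.45], [[0, 0, 0.25], 0.8, 0.45], [[0, 0, 0.25], 1, 0.45], [[0, 0, 0.25], 1, 0.45]]'

```text
t: 16.8
eef_pos: [0.6763, -0.0623, 0.2017]
ee_rot: [-1.57, 0.0, 1.177]
force: [-0.9, -0.1, 0.5]
width: 0.0397
```

>>> drive_tool --rows '[[[0, 0, 0], 0.1, 0.45], [[0, 0, 0], 0.2, 0.45], [[0, 0, 0], 0.3, 0.45], [[0, 0, 0], 0.4, 0.45], [[0, 0, 0], 0.5, 0.45], [[0, 0, 0], 0.6, 0.45], [[0, 0, 0], 0.7, 0.45], [[0, 0, 0], 0.8, 0.45], [[0, 0, 0], 0.9, 0.45], [[0, 0, 0], 1, 0.45], [[0, 0, 0], 1, 0.45], [[0, 0, 0], 1, 0.45]]'

```text
t: 18.0
eef_pos: [0.6763, -0.0622, 0.2018]
ee_rot: [-1.571, -0.0, 2.743]
force: [-0.2, -0.6, -0.3]
width: 0.0394
```

```bash
python3 - <<'E'
from h import *
s=get_state();print(s['t'],s['eef_pos'],s['ee_rot'],s['q'][5],s['force'],s['width'])
a=snap('top','t12.png');b=snap('side','s12.png')
for n,p,(x0,y0,x1,y1) in (('side',b,(300,195,345,240)),('top',a,(325,185,365,235))):
    h=cv2.cvtColor(p['img'],cv2.COLOR_BGR2HSV)
    m=((h[...,0]<8)|(h[...,0]>172))&(h[...,1]>150)&(h[...,2]>60);k=np.zeros_like(m);k[y0:y1,x0:x1]=m[y0:y1,x0:x1]
    v,u=np.nonzero(k);print(n,len(u))
    if len(u):
        print(u.mean(),v.mean());[print(y,u[v==y].min(),u[v==y].max(),end='; ') for y in np.unique(v)]
cv2.imwrite('pics/c12.png',cv2.resize(b['img'][190:245,285:355],(700,550),interpolation=cv2.INTER_CUBIC))
E
```

```text
18.0 [ 0.67630263 -0.06224675  0.20176005] [-1.57061402e+00 -3.69495613e-04  2.74297155e+00] 0.9777089992278 [-0.21808364 -0.58995925 -0.27290932] 0.039373005322606194
side 112
326.5357142857143 217.95535714285714
211 327 328; 212 326 329; 213 323 329; 214 321 330; 215 320 330; 216 319 331; 217 320 332; 218 321 332; 219 321 333; 220 322 333; 221 323 334; 222 323 333; 223 324 330; 224 325 328; 225 325 326; top 20
349.3 221.55
218 348 349; 219 348 350; 220 348 350; 221 348 350; 222 349 350; 223 349 350; 224 349 350; 225 350 350; 226 350 351;
```

```bash
python3 - <<'E'
from h import *
from scipy.optimize import least_squares
b=grab_frame('side');a=grab_frame('top')
def pts(q):
    du,h0,d,yw=q
    t=np.radians(d);U=np.array([np.cos(yw),np.sin(yw),0]);ax=np.array([-np.sin(t)*U[0],-np.sin(t)*U[1],np.cos(t)]);x=np.array([np.cos(t)*U[0],np.cos(t)*U[1],np.sin(t)]);y=np.array([-np.sin(yw),np.cos(yw),0])*.0045
    o=np.array([.697,-.0575,.12])+du*np.array([.982,.19,0])+[0,0,h0]
    return o,ax,[o+.062*ax+.02*x,o+.062*ax-.02*x,o+.02*ax-.02*x,o+.02*ax+.02*x],y
obs=np.array([[327.3,211],[333.8,221],[325.3,224.8],[319.3,216]])
def f(q):
    o,ax,P,y=pts(q); A=proj(b,np.array(P)-y);B=proj(b,np.array(P)+y)
    M=(A+B)/2; return np.r_[(M-obs).ravel(),(q[3]-.19)/.03]
for d in (26,28,30,34):
    g=lambda q:f([q[0],q[1],d,q[2]]); r=least_squares(g,[0,0,.19]); o,ax,P,y=pts([r.x[0],r.x[1],d,r.x[2]])
    print(d,r.x.round(4),r.cost.round(2),'o',o.round(4),'head',(o+.041*ax).round(4), 'top proj',proj(a,[o+.041*ax,o+.062*ax+.02*(P[0]-P[1])/.04,o+.062*ax-.02*(P[0]-P[1])/.04]).round(1).tolist())
    print(np.round(g(r.x),1))
E
```

```text
26 [-0.019  -0.0085  0.1629] 19.38 o [ 0.6783 -0.0611  0.1115] head [ 0.6606 -0.064   0.1484] top proj [[348.0, 219.7], [348.0, 215.3], [349.7, 227.7]]
[-3.4 -1.5  0.6 -2.1  3.4  2.1 -0.7  1.7 -0.9]
28 [-0.0177 -0.0078  0.1654] 16.46 o [ 0.6796 -0.0609  0.1122] head [ 0.6606 -0.064   0.1484] top proj [[348.0, 219.7], [348.1, 215.6], [349.7, 227.8]]
[-3.1 -1.5  0.7 -1.8  3.2  2.  -0.8  1.4 -0.8]
30 [-0.0165 -0.0071  0.168 ] 13.82 o [ 0.6808 -0.0606  0.1129] head [ 0.6606 -0.0641  0.1484] top proj [[348.0, 219.7], [348.1, 215.9], [349.7, 228.0]]
[-2.8 -1.4  0.8 -1.5  2.9  2.  -0.9  1.1 -0.7]
34 [-0.014  -0.0056  0.173 ] 9.45 o [ 0.6832 -0.0602  0.1144] head [ 0.6607 -0.0641  0.1483] top proj [[348.0, 219.7], [348.3, 216.5], [349.8, 228.2]]
[-2.2 -1.3  0.9 -0.9  2.3  1.8 -1.1  0.5 -0.6]
```

View pics/c12.png

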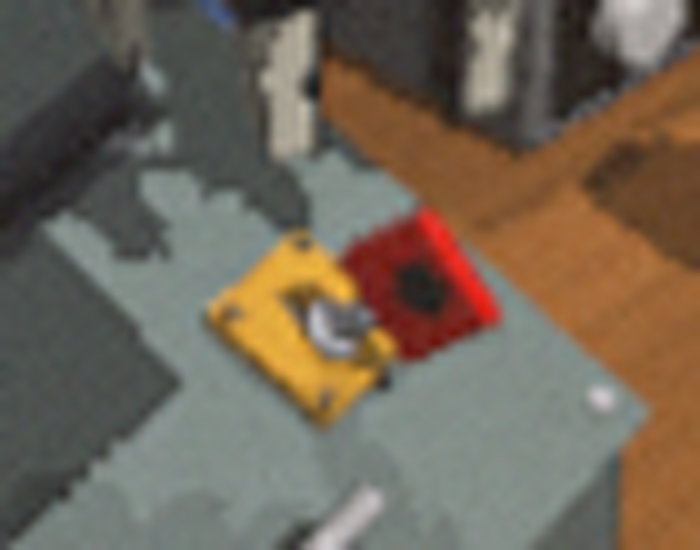

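```bash
cat > kf.py <<'E'
from h import *
from scipy.optimize import least_squares
def pose(q):
    # origin x,y,z ; tilt d(rad), lean e(rad), yaw
    o=np.array(q[:3]); d,e,yw=q[3:6]
    Rz=cv2.Rodrigues(np.array([0,0,yw]))[0];Ry=cv2.Rodrigues(np.array([0,-d,0]))[0];Rx=cv2.Rodrigues(np.array([e,0,0.]))[0]
    return o,Rz@Ry@Rx
def mk(q,p):
    o,R=pose(q);m=np.zeros((480,640),np.uint8)
    P=np.array([[i,j,k] for i in(-.02,.02) for j in(-.0045,.0045) for k in(.02,.062)])@R.T+o
    uv=proj(p,P);hull=cv2.convexHull((uv*16).round().astype(np.int32)); cv2.fillConvexPoly(m,hull,255,cv2.LINE_AA,4); return m
def redmask(p,x0,y0,x1,y1):
    h=cv2.cvtColor(p['img'],cv2.COLOR_BGR2HSV)
    m=(((h[...,0]<8)|(h[...,0]>172))&(h[...,1]>130)&(h[...,2]>50)).astype(np.uint8)*255
    k=np.zeros_like(m);k[y0:y1,x0:x1]=m[y0:y1,x0:x1];return cv2.morphologyEx(k,cv2.MORPH_CLOSE,np.ones((5,5)))
E
python3 - <<'E'
from kf import *
from scipy.optimize import minimize
b=grab_frame('side');a=grab_frame('top')
mb=redmask(b,300,195,345,240);ma=redmask(a,325,185,365,235)
print((mb>0).sum(),(ma>0).sum())
sl=np.s_[195:240,300:345]
L=np.array([.697,-.0575,.12])
def cost(w,verbose=0):
    # slack: shaft point at depth s passes lock centre + small offset
    t,e,s,dx,dy=w
    q=[0,0,0,t,e,.19];_,R=pose(q);ax=R[:,2]
    o=L+R@np.array([0,0,0])+s*ax+np.array([dx,dy,0]);q[:3]=o
    m=mk(q,b)
    c=np.abs(m[sl].astype(float)-mb[sl]).sum()/255
    return (c+ (dx/.003)**2+(dy/.003)**2+(e/.1)**2, q)
best=[]
for t in np.radians(range(24,75,6)):
  for s in (0,.005,.01,.015):
    r=minimize(lambda w:cost([w[0],w[1],w[2],w[3],w[4]])[0],[t,0,s,0,0],method='Nelder-Mead',options=dict(initial_simplex=np.array([[t,0,s,0,0]]*6)+np.vstack([np.zeros(5),np.diag([.1,.1,.005,.003,.003])]),maxiter=150))
    best.append((r.fun,r.x))
best.sort(key=lambda x:x[0])
for f,w in best[:5]:
    q=cost(w)[1];o,R=pose(q);print(round(f,1),'tilt',np.degrees(w[0]).round(1),'lean',np.degrees(w[1]).round(1),'s',w[2:].round(4),'o',o.round(4),'head',(o+.041*R[:,2]).round(4))
E
```

```text
139 22
47.6 tilt 45.9 lean -14.8 s [ 0.0244 -0.0009 -0.0014] o [ 0.6783 -0.056   0.1364] head [ 0.6483 -0.0511  0.164 ]
48.0 tilt 45.4 lean -15.7 s [ 0.0271 -0.0006 -0.0012] o [ 0.6768 -0.055   0.1383] head [ 0.6471 -0.0494  0.1661]
48.0 tilt 46.7 lean -14.9 s [ 0.0236  0.0007 -0.0027] o [ 0.6803 -0.0574  0.1356] head [ 0.65   -0.0525  0.1628]
48.1 tilt 44.2 lean -14.8 s [ 0.0235 -0.0024 -0.0012] o [ 0.678  -0.0558  0.1363] head [ 0.6489 -0.0508  0.1647]
48.1 tilt 46.6 lean -15.1 s [ 0.0257 -0.0003 -0.0013] o [ 0.6777 -0.0556  0.1371] head [ 0.6475 -0.0505  0.1643]
```

```bash
python3 - <<'E'
from kf import *
b=grab_frame('side');T=np.linalg.inv(b['T'])
px=lambda u,v:[284.5+u/10,189.5+v/10]
X=np.array([[.02,.0045,.02],[.02,.0045,.062],[-.02,.0045,.062],[-.02,.0045,.02],[.02,-.0045,.062],[-.02,-.0045,.062],[0,0,.003]])
U=np.array([px(345,257),px(418,215),px(487,325),px(405,360),px(435,208),px(500,318),px(338,325)])
res=[]
for d in (.3,.5,.8,1.1):
  for e in (-.3,0,.3):
    f=lambda q:np.r_[(proj(b,X@pose(q)[1].T+pose(q)[0])-U).ravel(),(q[:3]-np.array([.69,-.058,.125]))/.03]
    r=least_squares(f,[.69,-.058,.125,d,e,.19]);res.append((r.cost,r))
res.sort(key=lambda t:t[0])
for c,r in res[:3]:
    o,R=pose(r.x);print(round(c,2),'o',o.round(4),'tilt,lean,yaw deg',np.degrees(r.x[3:]).round(1),'head',(o+.041*R[:,2]).round(4),'tip',(o-.034*R[:,2]).round(4)); print(f(r.x).round(1)[:14])
n=np.array([-.461,-.0886,.883])
print('angle to n',np.degrees(np.arccos(R[:,2]@n)),'axis',R[:,2].round(3))
L=np.array([.697,-.0575,.12]);print('lock px crop',(proj(b,L)-[284.5,189.5])*10)
E
```

```text
2.92 o [ 0.6993 -0.0713  0.1099] tilt,lean,yaw deg [46.1  2.1  2.9] head [ 0.6699 -0.0743  0.1383] tip [ 0.7237 -0.0688  0.0863]
[-1.2 -0.3 -0.2 -0.2  0.1  0.8 -0.2  1.   0.1 -0.9  0.7  0.   0.7 -0.5]
2.92 o [ 0.6993 -0.0713  0.1099] tilt,lean,yaw deg [46.1  2.1  2.9] head [ 0.6699 -0.0743  0.1383] tip [ 0.7237 -0.0688  0.0863]
[-1.2 -0.3 -0.2 -0.2  0.1  0.8 -0.2  1.   0.1 -0.9  0.7  0.   0.7 -0.5]
2.92 o [ 0.6993 -0.0713  0.1099] tilt,lean,yaw deg [46.1  2.1  2.9] head [ 0.6699 -0.0743  0.1383] tip [ 0.7237 -0.0688  0.0863]
[-1.2 -0.3 -0.2 -0.2  0.1  0.8 -0.2  1.   0.1 -0.9  0.7  0.   0.7 -0.5]
angle to n 18.32747665242103 axis [-0.717 -0.073  0.694]
lock px crop [[312.36322237 320.19669056]]
```

>>> drive_tool --rows '[[[-0.02, 0, 0], 0.09, 0.45], [[-0.04, 0, 0], 0.18, 0.45], [[-0.06, 0, 0], 0.28, 0.45], [[-0.06, 0, 0], 0.375, 0.45], [[-0.06, 0, -0.05], 0.375, 0.45], [[-0.06, 0, -0.15], 0.375, 0.45], [[-0.06, 0, -0.22], 0.375, 0.45], [[-0.06, 0, -0.22], 0.375, 0], [[-0.06, 0, -0.22], 0.375, 0], [[-0.06, 0, -0.22], 0.375, 0], [[-0.06, 0, -0.22], 0.375, 0], [[-0.06, 0, -0.22], 0.375, 0]]' --newtons 8

```text
t: 19.55
eef_pos: [0.6586, -0.0627, 0.1375]
ee_rot: [-1.57, 0.001, -2.952]
force: [-0.3, -3.0, 1.1]
width: 0.0099
```

>>> drive_tool --rows '[[[0.01, 0.002, 0.007], 0, 0], [[0.02, 0.004, 0.013], 0, 0], [[0.03, 0.006, 0.019], 0, 0], [[0.04, 0.008, 0.024], 0, 0], [[0.048, 0.009, 0.028], 0, 0], [[0.048, 0.009, 0.028], 0, 0]]'

```text
t: 20.15
eef_pos: [0.6718, -0.0607, 0.1445]
ee_rot: [-1.57, -0.003, -2.953]
force: [-2.3, -4.9, -0.2]
width: 0.0095
```

>>> drive_tool --rows '[[[0.001, -0.006, 0], 0, 0], [[0.001, -0.006, 0], 0, 0], [[0.005, -0.005, -0.007], 0, 0], [[0.009, -0.004, -0.015], 0, 0], [[0.009, -0.004, -0.015], 0, 0]]'

```text
t: 20.65
eef_pos: [0.6764, -0.0613, 0.1421]
ee_rot: [-1.569, 0.002, -2.952]
force: [-3.3, -4.4, 7.1]
width: 0.0091
```

```bash
python3 - <<'E'
from kf import *
s=get_state();print(s['t'],s['eef_pos'],s['force'],s['moment'])
p=snap('side','s13.png')
from asc import asc
asc(p['img'],x0=303,x1=342,y0=203,y1=234)
L=np.array([.697,-.0575,.12]);n=np.array([-.461,-.0886,.883]);x=np.array([.867,.167,.469]);y=np.array([-.189,.982,0])
for h in (0,.008):
    o=L+h*n; print(h,'collar c',proj(p,o+.002*n).round(1),'head corners+y',proj(p,[o+.02*n+.02*x+.0045*y,o+.062*n+.02*x+.0045*y,o+.062*n-.02*x+.0045*y,o+.02*n-.02*x+.0045*y]).round(1).tolist())
E
```

```text
20.65 [ 0.67640722 -0.06129036  0.14207247] [-3.29688961 -4.36000186  7.06273484] [-1.79466339  1.06485256 -0.13456153]
203 111111111111111111111121221112222233334
204 111111111111111111++++1222111+43222244+
205 111111111111111112+3+++112212+54+34++55
206 111111211111111112333++11112455+5++555+
207 111111111111111112333++211++555+++5+++4
208 211111111111111123333+21134+55555++5++5
209 333211111111111113322111355+++++++544#5
210 333322111111112213332RR24555+5555+4+###
211 333333332111123223334RR556655+++445##6#
212 3433333333223332333547RR665#+5++#5666##
213 333333343333333333564RRRR6555555#66#666
214 333333333333333334663RRRRR5555#6###666#
215 3333333332333344345632RRRRR555#6##66##6
216 33333333322335543356423RRRR6555666##6##
217 3333333333334554335642RRRRR555555#####6
218 2323344433444543335643RRR44555555#6####
219 3333+++++4444554335654RRR55555555556###
220 333+++++++445544436643RR4555555555556##
221 333++3+++++4433344654RR4455555555555566
222 333++###+++433333454R355555555555555556
223 5532+###+++333333###54#6555555555555555
224 55544+###+++3333+######5555555555555555
225 555544+###++++##++####45555555555555555
226 5555544+###+#########444555555555555555
227 55555544+###########4444455555555555555
228 5555554443+########54454445555555555555
229 55555445443+##+###445444444555555555555
230 555444444444+#+##5444454444455555555555
231 5554444444443++#54554444444455555555555
232 55444444454444+444444444444455555555555
233 544444444444444445544444444444555555555
0 collar c [[316.  221.2]] head corners+y [[312.5, 214.0], [318.2, 206.0], [328.6, 215.5], [322.6, 223.3]]
0.008 collar c [[317.1 219.7]] head corners+y [[313.6, 212.5], [319.3, 204.4], [329.8, 213.9], [323.8, 221.8]]
```

>>> drive_tool --rows '[[[0.002, -0.004, -0.004], 0, 0], [[0.004, -0.004, -0.008], 0, 0], [[0.006, -0.003, -0.012], 0, 0], [[0.008, -0.003, -0.016], 0, 0], [[0.008, -0.003, -0.016], 0, 0]]' --newtons 15

```text
t: 21.2
eef_pos: [0.6793, -0.061, 0.1396]
ee_rot: [-1.57, 0.005, -2.95]
force: [-7.2, 1.6, 20.6]
width: 0.0089
```

```bash
python3 - <<'E'
from kf import *
s=get_state();print(s['t'],s['eef_pos'],s['force'],s['moment'])
p=snap('side','s14.png')
from asc import asc
asc(p['img'],x0=303,x1=336,y0=208,y1=227)
E
```

```text
21.2 [ 0.67926626 -0.06104021  0.13960484] [-7.2393152   1.59662766 20.55508888] [0.58021846 2.99199571 0.11495435]
208 11111111111111112333++1123+5++5+5
209 22111111111111113332211255+5++55+
210 33332111111112122233432355+555#+4
211 333332211111132223335RR555#5+55+4
212 333333332212332233544RRR655##+54+
213 3333334333333333335535RRR655#5###
214 3333333434333333346423RRRR65556#6
215 3333333322333443356312RRRRR5556#6
216 3333333322335543366422RRRRR655566
217 333333333233554335653RRRRR5555555
218 323333433344554335654RRRR44555555
219 3323+++44444554335654RRR445555555
220 3334+++++444554435654RR4455555555
221 333++3++++43443445543R44555555555
222 332++###+++3333335#4RR#5555555555
223 4533+###+++333333###5+#6555555555
224 55544+###+++3333+######5555555555
225 555544+###+++###3+####44555555555
226 55555443###+#########444455555555
```

>>> drive_tool --rows '[[[-0.006, -0.001, -0.002], 0, 0], [[-0.012, -0.002, -0.003], 0, 0], [[-0.012, -0.002, -0.003], 0, 0]]'

```text
t: 21.55
eef_pos: [0.6778, -0.0614, 0.1388]
ee_rot: [-1.57, 0.009, -2.95]
force: [-0.2, 1.4, 14.9]
width: 0.0087
```

>>> drive_tool --rows '[[[0.005, 0.001, 0], 0, 0], [[0.01, 0.002, 0], 0, 0], [[0.01, 0.002, 0], 0, 0]]'

```text
t: 21.85
eef_pos: [0.6785, -0.0612, 0.1386]
ee_rot: [-1.57, 0.004, -2.951]
force: [-8.5, 1.7, 19.6]
width: 0.0092
```

>>> drive_tool --rows '[[[-0.004, 0, 0.003], 0, 0], [[-0.004, 0, 0.003], -0.07, 0], [[-0.004, 0, 0.003], -0.14, 0], [[-0.004, 0, 0.003], -0.22, 0], [[-0.004, 0, 0.003], -0.3, 0], [[-0.004, 0, 0.003], -0.3, 0]]'

```text
t: 22.45
eef_pos: [0.6773, -0.0598, 0.1376]
ee_rot: [-1.574, 0.003, 2.857]
force: [-3.3, 4.1, 10.2]
width: 0.014
```

```bash
python3 - <<'E'
from h import *
s=get_state();print(s['t'],s['eef_pos'],s['ee_rot'],s['force'],s['moment'],s['width'])
E
```

```text
22.45 [ 0.67728296 -0.05981529  0.13762562] [-1.57378402  0.00330686  2.85725657] [-3.25572276  4.13764966 10.22901166] [2.13462783 1.73495574 0.41069454] 0.014010554947806257
```

>>> drive_tool --rows '[[[0, 0, 0.003], 0.1, 0], [[0, 0, 0.003], 0.2, 0], [[0, 0, 0.003], 0.3, 0], [[0, 0, 0.003], 0.3, 0], [[0.008, 0.001, 0.002], 0.3, 0], [[0.012, 0.002, -0.005], 0.26, 0], [[0.014, 0.002, -0.009], 0.34, 0], [[0.016, 0.003, -0.013], 0.26, 0], [[0.016, 0.003, -0.013], 0.34, 0], [[0.016, 0.003, -0.013], 0.3, 0], [[0.016, 0.003, -0.013], 0.3, 0]]' --newtons 40

```text
t: 23.55
eef_pos: [0.6796, -0.0621, 0.1376]
ee_rot: [-1.568, 0.0, -2.952]
force: [-20.5, -2.7, 35.4]
width: 0.0091
```

```bash
python3 - <<'E'
from kf import *
s=get_state();print(s['t'],s['eef_pos'],s['ee_rot'],s['force'],s['moment'],s['width'])
p=snap('side','s15.png')
from asc import asc
asc(p['img'],x0=303,x1=336,y0=208,y1=227)
E
```

```text
23.55 [ 0.6795777  -0.0621266   0.13763703] [-1.56828077e+00  3.99821450e-04 -2.95246987e+00] [-20.47176048  -2.69840693  35.3575735 ] [-1.10766395  7.8597841   0.06266107] 0.00912795164831665
208 111111111111111123333+21134+55555
209 21111111111111113332+11135+555+55
210 33321111111111123332321355555+#55
211 333322111111122123334RR66555+++4+
212 333433321111232233354RRR655#554++
213 333334333323332333464RRRR655#5555
214 3333333333333333356532RRRR65556##
215 3333343333335543366421RRRRR655666
216 33333333223355433564113RRRRR4556#
217 3333333332335543356531RRRRR555555
218 233333434443554335664RRRRR4455555
219 3323++444433544334664R4RR44555555
220 333+++++4433554434564RRR445555555
221 323++3+++++3444444554RR4455555555
222 232+++#++++433333465R455555555555
223 4532+###+++3333334###5#6555555555
224 55444+####++33433+#####5555555555
225 555544+####+++##++####54555555555
226 55555444#############444445555555
```

>>> drive_tool --rows '[[[-0.007, -0.001, 0.013], 0, 0], [[-0.007, -0.001, 0.013], -0.07, 0], [[-0.007, -0.001, 0.013], -0.14, 0], [[-0.007, -0.001, 0.013], -0.22, 0], [[-0.007, -0.001, 0.013], -0.3, 0], [[-0.007, -0.001, 0.013], -0.3, 0]]'

```text
t: 24.2
eef_pos: [0.6791, -0.0568, 0.1383]
ee_rot: [-1.576, 0.002, 2.858]
force: [-11.0, 15.2, 19.1]
width: 0.0107
```

```bash
python3 - <<'E'
from h import *
s=get_state();print(s['t'],s['eef_pos'],s['ee_rot'],s['force'],s['moment'],s['width'])
E
```

```text
24.2 [ 0.67905017 -0.05678598  0.13830578] [-1.57624279e+00  1.71399948e-03  2.85829737e+00] [-11.02235026  15.17933824  19.07771935] [6.63028351 4.42154719 0.93407195] 0.010687525594450685
```

>>> drive_tool --rows '[[[0, 0, 0], 0, 0], [[0, 0, 0], -0.08, 0], [[0, 0, 0], -0.16, 0], [[0, 0, 0], -0.24, 0], [[0, 0, 0], -0.32, 0], [[0, 0, 0], -0.32, 0]]' --newtons 12

```text
t: 24.8
eef_pos: [0.6802, -0.0594, 0.137]
ee_rot: [-1.575, 0.002, 2.355]
force: [-1.6, 2.9, 5.9]
width: 0.0213
```

```bash
python3 - <<'E'
from h import *
s=get_state();print(s['t'],s['eef_pos'],s['ee_rot'],s['force'],s['moment'],s['width'])
p=snap('side','s16.png')
from asc import asc
asc(p['img'],x0=303,x1=342,y0=200,y1=229)
E
```

```text
24.8 [ 0.68015378 -0.0594091   0.13698831] [-1.57474071e+00  1.60576511e-03  2.35456080e+00] [-1.59890942  2.88230548  5.93962084] [1.43714749 0.74103136 0.44040774] 0.021281649964600764
200 3222222222213+5+444+4442212121121133321
201 22111112121244444++4+4+21212112211+3321
202 121111222222544444444432222222222244333
203 221111112111444444444322222222222244443
204 221111111111+322222232221111111111+3233
205 221111111211+222223443211111212111++444
206 32111111111122233333+32111121111113+5+5
207 321111111111112333323211111111111145+++
208 32222222333321233334321233333333334++4+
209 333222333334322333RR3213443334+++544++#
210 33332323433431233R4R4213444555#55545#56
211 22333325555531333R3RR31343455+5+4+5##6#
212 2333333456664123R33R431343565444#######
213 232333335556413R322RRR2345565555###666#
214 333233325565313R212RRRR3455555######6##
215 333333325564213R2113RRR35565555#6###6##
216 33333323555531332112RRR5555555566###6#6
217 3333333+5556423R2112RRR656555555566###6
218 333333++5556424RR212RRR75555555555#6#66
219 3223++++55564233R22R3RRR65555555555##6#
220 533+++++55564223R33R3RR5555555555555###
221 543#+3+++44432233R3R3R3344455555555556#
222 554+#++++++433333RRRR3+3324555555555556
223 5544++++##+3333653335+#+245555555555555
224 55543++####+33364R33###4245555555555555
225 455544+####++334+54###54455555555555555
226 4555544+####+++######555555555555555555
227 444455543####++#####5455555555555555555
228 4444455444+########54555555555555555555
```

```bash
cat > turn.py <<'E'
from kf import *
n=np.array([-.461,-.0886,.883]);x0=np.array([.867,.167,.469]);y0=np.cross(n,x0)
L=np.array([.697,-.0575,.12])-.003*x0
def head(phi):
    x=np.cos(phi)*x0-np.sin(phi)*y0; y=np.cross(n,x); return x,y
if __name__=='__main__':
    p=grab_frame('side')
    for d in (0,25,45,65,86):
        x,y=head(np.radians(d)); print(d,proj(p,[L+k*n+i*x for k,i in((.02,.02),(.062,.02),(.062,-.02),(.02,-.02))]).round(1).tolist(),proj(p,L+.041*n).round(1))
E
python3 turn.py
```

```text
0 [[314.1, 213.9], [319.8, 205.9], [330.2, 215.4], [324.2, 223.2]] [[322.1 214.6]]
25 [[316.2, 212.9], [321.9, 204.9], [328.1, 216.4], [322.2, 224.3]] [[322.1 214.6]]
45 [[318.3, 212.8], [324.1, 204.8], [326.0, 216.5], [320.1, 224.4]] [[322.1 214.6]]
65 [[320.5, 213.4], [326.3, 205.5], [323.7, 215.9], [317.9, 223.8]] [[322.1 214.6]]
86 [[322.6, 214.7], [328.4, 206.8], [321.5, 214.5], [315.7, 222.5]] [[322.1 214.6]]
```

>>> drive_tool --rows '[[[0, 0, 0], -0.08, 0], [[0, 0, 0], -0.16, 0], [[0, 0, 0], -0.24, 0], [[0, 0, 0], -0.32, 0], [[0, 0, 0], -0.4, 0], [[0, 0, 0], -0.48, 0], [[0, 0, 0], -0.55, 0], [[0, 0, 0], -0.55, 0]]'

```text
t: 25.7
eef_pos: [0.6799, -0.0637, 0.1368]
ee_rot: [-1.574, 0.003, 1.49]
force: [0.9, -15.3, 1.8]
width: 0.0313
```

```bash
python3 - <<'E'
from h import *
s=get_state();print(s['t'],s['eef_pos'],s['ee_rot'],s['force'],s['moment'],s['width'])
p=snap('side','s17.png')
from asc import asc
asc(p['img'],x0=303,x1=342,y0=200,y1=229)
E
```

```text
25.7 [ 0.67987837 -0.06368835  0.13675634] [-1.57361063  0.00301284  1.49008137] [  0.91089485 -15.26797006   1.80945651] [-5.05845608 -0.53611414  0.48724361] 0.031308760495743486
200 22111+322222223332++2111121222221222222
201 332222233222333221122+11111222222222222
202 233223333332222111111211111122222222222
203 323333333333211111211111111122222222222
204 322333323334421111211111111122222222222
205 323332323333211111121111111212221222222
206 333333324332111111111112211222232222322
207 32322233333211111111112+++1122222222222
208 2222223333321111111112+2221112222222211
209 222222333332211111111++2221111122221212
210 222222333333211111111++2221222111111235
211 2222223333332111221112+2222233111125555
212 443223333333211123R21123332233343456666
213 442233333333211223RR2333332233355654566
214 32222332333321122RRR3333333333355455666
215 222222333333212213RR2333333333343356666
216 22222323+++321211RRR2333333334554566666
217 2222223+++++22212RRR2333333334665666666
218 222223++++++++312RR32333333334666666#6#
219 22223++++++++4323RR33333333324665556###
220 222++++++++33333RRR333333333356555556#6
221 223++2++++33333R3RR+333333333555555556#
222 223+++++++333333R3++333333344555555555#
223 2222++++++33333R34++3333344555555555555
224 22223++++++333R33+++++33345555555555555
225 222222++++++33R3++++++32345555555555555
226 2222222++++++++++++++222455555555555555
227 32222222++++++++++++3244555555555555555
228 432222222++++++++++22455555555555555555
```

>>> drive_tool --rows '[[[0, -0.01, 0], 0, 0], [[0, -0.01, 0], 0, 0], [[0, -0.01, 0], 0, 0], [[0, -0.01, 0], 0, 0]]' --newtons 30

```text
t: 26.15
eef_pos: [0.681, -0.065, 0.1372]
ee_rot: [-1.576, 0.001, 1.494]
force: [2.1, -8.1, 3.1]
width: 0.0286
```

```bash
python3 - <<'E'
from h import *
s=get_state();print(s['t'],s['eef_pos'],s['ee_rot'],s['force'],s['moment'],s['width'])
p=snap('side','s18.png')
from asc import asc
asc(p['img'],x0=303,x1=342,y0=207,y1=229)
E
```

```text
26.15 [ 0.68101218 -0.06502104  0.13720379] [-1.57606297e+00  7.49697129e-04  1.49418872e+00] [ 2.07762386 -8.12117958  3.09294904] [-2.51662273 -1.00047813  0.46227513] 0.028584419557889755
207 2222333323332111111112+3+21111223222221
208 222223332333211111111+32221111122222211
209 222223333333211111111+22222211112222124
210 2222233333342111111112+2222223211112456
211 222223333334211123R21123322133321335654
212 33222333333421122RR32233332233333565665
213 32223332233321122RRR3333333233345666666
214 22223333333321122RR33333333333345456666
215 222222333+4321212RRR2333333334354356666
216 22222233++++21223RR32333333334565566666
217 2222223++++++222RRR323333333336656666#6
218 222223++++++++22RRR23333333333666666###
219 2222++++++++4333RRR233333333346655566##
220 2223+++++++33333R34+3333333344555555###
221 223+32++++3333RR33++33333333555555555##
222 222+++++++3333RR3+++233333345555555555#
223 2223++++++3333R33++++334345555555555555
224 22223++++++33333++++++33345555555555555
225 222222+++++++333++++++32455555555555555
226 3222222++++++++++++++224555555555555555
227 43222222++++++++++++2345555555555555555
228 543222222++++++++++44555555555555555555
```

>>> drive_tool --rows '[[[0.002, -0.006, 0.005], -0.05, 0], [[0.002, -0.008, 0.005], -0.1, 0], [[0.002, -0.008, 0.005], -0.17, 0], [[0.002, -0.008, 0.005], -0.17, 0], [[0.002, -0.008, 0.005], -0.17, 0]]' --newtons 50

```text
t: 26.7
eef_pos: [0.6841, -0.0667, 0.1385]
ee_rot: [-1.58, -0.003, 1.228]
force: [11.1, -7.5, -3.6]
width: 0.0222
```

```bash
python3 - <<'E'
from h import *
s=get_state();print(s['t'],s['eef_pos'],s['ee_rot'],s['force'],s['moment'],s['width'])
p=snap('side','s19.png')
from asc import asc
asc(p['img'],x0=303,x1=336,y0=209,y1=229)
E
```

```text
26.7 [ 0.68405569 -0.06669897  0.13853257] [-1.58008319 -0.00291574  1.22754186] [11.08277846 -7.50079349 -3.62192564] [-2.37504013 -4.39883819  0.49286711] 0.022241206133321516
209 222222222222211222221122222121112
210 2222222222233223R3222111111122555
211 22222222222333RRR3232111122555666
212 2222222222223RRR32333443555666554
213 222222222223RRR312333566665545655
214 222222222234RR3212233565445556666
215 222222222+3RR32122233454246666666
216 22222222++3R331232225553356666666
217 2222222+++3R3223+3225665566666555
218 222223+++3RR333+##335665666655555
219 2222+++++333R33+##335665555555555
220 222+3++++33RR233##334554445555555
221 222++2+++3R33333##433333345555555
222 222++++++3333333++#433#5555555555
223 2223+++++++3333++++####6555555555
224 22223+++++++3333+++####5555555555
225 222222+++++++++3+++###55555555555
226 2222222+++++++++++++#555555555555
227 222222223+++++++++++4455555555555
228 222222222++++++++++33455555555555
```

>>> drive_tool --rows '[[[-0.002, 0, 0.005], 0, 0.3], [[-0.008, -0.001, 0.015], 0, 0.36], [[-0.015, -0.003, 0.03], 0, 0.4], [[-0.03, -0.005, 0.06], 0, 0.5], [[-0.054, -0.01, 0.103], 0, 0.5], [[-0.08, -0.01, 0.2], 0, 0.5], [[-0.15, 0.1, 0.3], 0, 0.5], [[-0.25, 0.2, 0.4], 0, 0.5], [[-0.35, 0.3, 0.4], 0, 0.5], [[-0.35, 0.3, 0.4], 0, 0.5]]'

```text
t: 27.75
eef_pos: [0.5719, 0.0265, 0.2602]
ee_rot: [-1.574, -0.005, 1.229]
force: [0.5, 0.9, -0.7]
width: 0.044
```

```bash
python3 - <<'E'
from turn import *
from asc import asc
s=get_state();print(s['t'],s['eef_pos'],s['ee_rot'],s['force'])
p=snap('side','s20.png');a=snap('top','t20.png')
asc(p['img'],x0=303,x1=336,y0=204,y1=233)
asc(a['img'],x0=335,x1=358,y0=198,y1=228)
for d in (60,75,86,95):
    x,y=head(np.radians(d)); P=[L+k*n+i*x for k,i in((.02,.02),(.062,.02),(.062,-.02),(.02,-.02))];print(d,proj(p,P).round(1).tolist(),proj(a,P).round(1).tolist())
E
```

```text
27.75 [0.57185448 0.02651565 0.26023596] [-1.57399186 -0.00452155  1.22934046] [ 0.47428517  0.94107542 -0.70082661]
204 55555555555555433211111+222211111
205 55555555555555433211111++22211111
206 55555555555555433211111++22321111
207 555555555555554331111111222332222
208 5555555555555554311111113+3333333
209 555555555555555542111122443333344
210 555555555555555553122455454333433
211 5555555555555555544555546R4333432
212 555555555556555555555545RR4334321
213 55555555556#56555555434RRR3343433
214 5555555556##4#75555432RRRR2333333
215 555555556######755431RRRR43334333
216 5555555#########7532RRRR543334433
217 555555############33RRR6543333333
218 55555##########+#533RRR5543333333
219 5555######++#85333RRR555543333333
220 555########45543343R4555543334333
221 554#########4333R33###65533334443
222 554++######+333RR4#####6544334333
223 55544+#####+333R4#######555444454
224 555543+###+++3344######5555545555
225 5555544+###++#########55555555555
226 55555543+############445555555555
227 555555543+##########4455555555555
228 4555555543+########45555555555555
229 23555555544+##+###45555555555
[... 790 characters left out ...]

222 34422344455666666666666
223 23323344456666666666666
224 22223444456666666666666
225 22233445566666666666666
226 22234435666666666666666
227 22344335666666666666666
60 [[319.9, 213.2], [325.7, 205.2], [324.3, 216.1], [318.4, 224.0]] [[351.3, 208.7], [353.3, 212.4], [343.2, 220.7], [341.4, 216.7]]
75 [[321.5, 214.0], [327.4, 206.0], [322.7, 215.3], [316.8, 223.2]] [[352.1, 210.0], [354.2, 213.8], [342.3, 219.3], [340.6, 215.4]]
86 [[322.6, 214.7], [328.4, 206.8], [321.5, 214.5], [315.7, 222.5]] [[352.5, 211.1], [354.6, 214.9], [342.0, 218.2], [340.2, 214.3]]
95 [[323.3, 215.5], [329.2, 207.5], [320.7, 213.8], [314.9, 221.7]] [[352.6, 212.1], [354.7, 215.9], [341.8, 217.2], [340.0, 213.4]]
```

>>> drive_tool --rows '[[[0.03, -0.1, 0], 0.09, 0], [[0.06, -0.2, 0], 0.18, 0], [[0.09, -0.289, 0], 0.27, 0], [[0.118, -0.289, 0], 0.34, 0], [[0.118, -0.289, -0.1], 0.34, 0], [[0.118, -0.289, -0.2], 0.34, 0], [[0.118, -0.289, -0.3], 0.34, 0], [[0.118, -0.289, -0.367], 0.34, 0], [[0.118, -0.289, -0.367], 0.34, 0]]'

```text
t: 28.75
eef_pos: [0.6078, -0.0642, 0.1432]
ee_rot: [-1.565, -0.001, 1.759]
force: [-0.6, -0.6, 0.7]
width: 0.0005
```

>>> drive_tool --rows '[[[0.016, 0.003, 0], 0, 0], [[0.032, 0.006, 0], 0, 0], [[0.049, 0.009, 0], 0, 0], [[0.065, 0.012, 0], 0, 0], [[0.065, 0.012, 0], 0, 0]]'

```text
t: 29.25
eef_pos: [0.6301, -0.0594, 0.1472]
ee_rot: [-1.572, 0.0, 1.76]
force: [0.1, -0.9, -0.4]
width: 0.0005
```

>>> drive_tool --rows '[[[0.01, 0.008, 0], 0, 0], [[0.02, 0.014, 0], 0, 0], [[0.03, 0.016, 0], 0, 0], [[0.03, 0.016, 0], 0, 0]]'

```text
t: 29.65
eef_pos: [0.6383, -0.0547, 0.1467]
ee_rot: [-1.571, 0.0, 1.761]
force: [-0.8, -0.2, 0.3]
width: 0.0005
```

```bash
python3 - <<'E'
from h import *
from asc import asc
s=get_state();print(s['t'],s['eef_pos'],s['ee_rot'],s['force'])
p=snap('side','s21.png')
asc(p['img'],x0=303,x1=342,y0=204,y1=229)
print(proj(p,s['eef_pos']))
E
```

```text
29.65 [ 0.63834815 -0.05466915  0.14674518] [-1.57067784e+00  6.67333686e-05  1.76053991e+00] [-0.75236408 -0.24333986  0.31658103]
204 23234355531111111122++3111122++++211111
205 3232225553111111111++32111211222++++211
206 3233333353111111111#41112221121122++++2
207 3233332234421111111++1112112221111122++
208 3323333323544211111+2111111112213#+1123
209 33333323333555422111221111111112##+1233
210 2333332332233555442332111111111++432334
211 3332333332322555555432111111111+4332333
212 2233333322233345555443321111111++222222
213 32333332333+3333555333332111111+3222222
214 2333233333++3+3334333333212221123335543
215 332333233++++++333333333212332233335#6#
216 33332324++++++++333R333421234333334####
217 333333++++++++++3RRR433321333333335##6#
218 33322++++++++++333RR333421233343335##66
219 3333++++++++4433R3R+4334211333333355###
220 333+++++++43433RR3++43342113333333555#6
221 323++++++++333RR3+++433321133333335555#
222 333++++++++333RR3+++4333213333333355555
223 3222++++++++33333+++4343213433333455555
224 22222+++++++33333+++++33213433333455555
225 2222223+++++++++++++++33213433334555555
226 32223223+++++++++++++222222333345555555
227 422233323+++++++++++2233332333235555555
228 4453333323+++++++++22333333332245555555
[[329.77429448 223.59821177]]
```

>>> drive_tool --rows '[[[0.007, 0.001, 0], 0, 0], [[0.014, 0.003, 0], 0, 0], [[0.02, 0.004, 0], 0, 0], [[0.02, 0.004, 0], 0, 0]]'

```text
t: 30.1
eef_pos: [0.6441, -0.0537, 0.1467]
ee_rot: [-1.57, 0.0, 1.76]
force: [-2.4, -0.5, 2.3]
width: 0.0003
```

>>> drive_tool --rows '[[[0.007, 0.001, 0], 0, 0], [[0.013, 0.003, 0], 0, 0], [[0.013, 0.003, 0], 0, 0]]'

```text
t: 30.4
eef_pos: [0.6468, -0.0531, 0.1475]
ee_rot: [-1.568, 0.0, 1.76]
force: [-9.2, 0.8, 10.0]
width: 0.0004
```

```bash
python3 - <<'E'
from h import *
from asc import asc
p=snap('side','s22.png')
asc(p['img'],x0=303,x1=336,y0=208,y1=228)
E
```

```text
208 33323322355444211321111111112##32
209 33333333234555543321111111112#433
210 3333333233235555443211111111++333
211 3233333232223355543332111111+++22
212 332333333232324543333211211113333
213 33333333333332343333421233212233+
214 3333223333++3333R4333212333333335
215 333333333+++++34R4433212333343335
216 33332333++++++4RR333331233333333#
217 3233333+++++++RRR333431134333334#
218 323333+++++++3RR3+334311233333344
219 3323++++++++43RR34334211233333345
220 223+++++++3433R3++434211333333345
221 233++3++++433R33++334212333333345
222 222+++++++333R244+433212344433345
223 2223+++++++333334++++212333333455
224 23223+++++++3333++++++22333334555
225 233322+++++++++3++++++22333333555
226 3233222++++++++++++++322333332455
227 43333222++++++++++++2233332324555
```

>>> drive_tool --rows '[[[0.007, 0.001, 0], 0, 0], [[0.013, 0.003, 0], 0, 0], [[0.013, 0.003, 0], 0, 0]]'

```text
t: 30.75
eef_pos: [0.6492, -0.0526, 0.1484]
ee_rot: [-1.566, 0.0, 1.761]
force: [-18.2, 0.1, 17.9]
width: 0.0004
```

```bash
python3 - <<'E'
from h import *
from asc import asc
p=snap('side','s23.png')
asc(p['img'],x0=303,x1=336,y0=208,y1=228)
E
```

```text
208 3333333334555422321111111112+4322
209 3333323332355554421111111112+3333
210 3323333232235554332211111112++222
211 2333333333233355433321111111+2232
212 33323333333332554334321221112333+
213 23333333323333344333311333323334#
214 3233323333++233R433332134333333##
215 333323333+++++3R4333321333343335#
216 33332333+++++43R33433213444333356
217 2333223++++++33RR333321233333335#
218 323333+++++++RR333343211334333355
219 3333+++++++43RRR+4333112334333455
220 233+++++++443RR3+4333113333333355
221 333++3++++43RR34+4332113333333455
222 333+++++++333333++443113333334555
223 2323+++++++33333+++++113443345555
224 23223+++++++3333+++++++2333345555
225 333322+++++++++3++++++22333335555
226 3333322++++++++++++++323323224555
227 53323222++++++++++++2223333445555
```

>>> drive_tool --rows '[[[-0.03, -0.006, 0], 0, 0], [[-0.098, -0.019, 0], 0, 0], [[-0.15, -0.02, 0.11], 0, 0.15], [[-0.15, 0.1, 0.15], 0, 0.29], [[-0.101, 0.2, 0.15], 0, 0.29], [[-0.101, 0.293, 0.15], 0, 0.29], [[-0.101, 0.293, 0.11], 0, 0.29], [[-0.101, 0.293, 0.11], 0, 0.29]]'

```text
t: 31.6
eef_pos: [0.6208, 0.0366, 0.1779]
ee_rot: [-1.569, -0.0, 1.761]
force: [-1.1, 0.4, 0.6]
width: 0.0251
```

```bash
python3 - <<'E'
from turn import *
from asc import asc
s=get_state();print(s['t'],s['eef_pos'],s['ee_rot'],s['force'],s['width'])
p=snap('side','s24.png');a=snap('top','t24.png')
asc(p['img'],x0=303,x1=336,y0=204,y1=230)
g=p['img'].max(2)
print('pull region brightness')
for y in range(236,264,1): print(y,''.join(str(min(9,v//26)) for v in g[y,292:330]))
for c in ([.623,.030,.119],): print(proj(p,c),proj(a,c), proj(p,[np.array(c)+k*np.array([-.189,.982,0]) for k in(-.04,.04)]))
E
```

```text
31.6 [0.62082277 0.03664815 0.17792651] [-1.56860855e+00 -2.55228751e-04  1.76127729e+00] [-1.12058539  0.44764416  0.61498036] 0.02512264146045811
204 233343343322111111+++++2211111111
205 1223343332111111112+++++++2111111
206 1111223331111111111122++++++21111
207 111111122111111111111112++++2++21
208 +++211111111111111111111122++++21
209 +++++11111111111111111111111+2211
210 11233+++11111111111111111111+2111
211 11233343++21111111111121111121111
212 123334553+++221111111111111111112
213 22233454222+++2111111111111111111
214 22222443111122++21111111111111111
215 122222211111111221111111111111211
216 322221111111111111111111111111111
217 332211111111111111111111111112221
218 332111111111111112211111111111212
219 32111111111111111++21111111112111
220 321111111111111123211232111111111
221 3111111111111111+2221234421111111
222 3211112111111111+2221223344321111
223 321111+#+1111112+2222222233332211
224 321111+###+11111+2223321222343345
225 321111+###+232112333##32222344456
226 4211112+##+333333333#555443344455
227 42111133+#+3343333334455554443335
228 4211113444+3334433334555554445545
22
[... 681 characters left out ...]
3578765554555555555555
251 55333332455555325787655554455555555555
252 55532324555544357876555554455555555555
253 55553225555532578765555555455555555555
254 55555555554435777655555555555555555544
255 55555555554247876555555555455555555543
256 55555555443257765555555544445555555433
257 55555554332335555555555444455555554333
258 55555554323334455555554444555555543333
259 55555543323334555555555555555555433333
260 55555553233345555555444455555544333333
261 55555554333445555554444555555443333333
262 44555554333455555544545555555433333333
263 54555455444555555444445555554333333333
[[312.57622846 247.62370918]] [[317.83737939 233.04406872]] [[320.53613107 239.73808069]
 [304.2927024  255.82969513]]
```

>>> drive_tool --rows '[[[0.002, 0, -0.1], 0, 0.29], [[0.002, 0, -0.19], 0, 0.29], [[0.002, 0, -0.22], 0, 0.29], [[0.002, 0, -0.242], 0, 0.29], [[0.002, 0, -0.242], 0, 0.29], [[0.002, 0, -0.242], 0, 0], [[0.002, 0, -0.242], 0, 0], [[0.002, 0, -0.242], 0, 0], [[0.002, 0, -0.242], 0, 0]]' --newtons 30

```text
t: 32.6
eef_pos: [0.62, 0.0355, 0.1079]
ee_rot: [-1.567, 0.0, 1.76]
force: [-9.0, -0.3, 7.2]
width: 0.0089
```

>>> drive_tool --rows '[[[-0.01, -0.002, 0.02], 0, 0], [[-0.016, -0.003, 0.04], 0, 0], [[-0.023, -0.004, 0.07], 0, 0], [[-0.03, -0.005, 0.11], 0, 0], [[-0.03, -0.005, 0.11], 0, 0]]' --newtons 45

```text
t: 33.1
eef_pos: [0.6126, 0.034, 0.1415]
ee_rot: [-1.57, 0.0, 1.76]
force: [-2.5, -4.5, -0.5]
width: 0.0086
```

```bash
python3 - <<'E'
from h import *
s=get_state();print(s['t'],s['eef_pos'],s['force'],s['moment'],s['width'])
p=snap('side','s25.png');g=p['img'].max(2)
for y in range(225,258,2): print(y,''.join(str(min(9,v//26)) for v in g[y,292:340]))
E
```

```text
33.1 [0.61259248 0.03399416 0.1414963 ] [-2.54346706 -4.54214349 -0.46302123] [-1.3575265   1.50538104  0.07738162] 0.008569666635629308
225 321111111111222111211112222211111112222233222222
227 322111111111222211111111111122332111111222222222
229 333333321111133321111111111111112113321222222222
231 333333333322333321111111111344311234531122222222
233 333333333333233332111111111542322234541111112222
235 333333333333333333111111111222222112222223321112
237 333333333333323333211123333333335554322223443556
239 233333333333333333211123344333355555555544443456
241 222333333333333333112212334333323555555544455565
243 222233333333333333244223333333333335555543466543
245 332222333333333223343223333333333455555554344333
247 234532223333224676333223333322255555555553333333
249 245555444322223554233332222224555555555333333333
251 444455533222234432222222222245555555433333333333
253 444444444322334322222222245555555543333333333333
255 444444444443344222222223455555555433333333333344
257 344444444444444443222444444555543333333333333444
```

>>> drive_tool --rows '[[[-0.005, -0.001, 0.047], 0, 0], [[-0.006, -0.001, 0.092], 0, 0], [[-0.004, -0.001, 0.15], 0, 0], [[0.004, 0.001, 0.207], 0, 0], [[0.016, 0.003, 0.263], 0, 0], [[0.033, 0.006, 0.318], 0, 0], [[0.055, 0.01, 0.371], 0, 0], [[0.055, 0.01, 0.371], 0, 0]]'

```text
t: 33.95
eef_pos: [0.6274, 0.037, 0.2523]
ee_rot: [-1.566, 0.0, 1.76]
force: [-11.7, -2.4, 7.5]
width: 0.0084
```

>>> drive_tool --rows '[[[0.008, 0.002, 0.03], 0, 0], [[0.016, 0.003, 0.055], 0, 0], [[0.04, 0.008, 0.094], 0, 0], [[0.066, 0.013, 0.132], 0, 0], [[0.095, 0.018, 0.167], 0, 0], [[0.13, 0.025, 0.203], 0, 0], [[0.13, 0.025, 0.203], 0, 0]]'

```text
t: 34.65
eef_pos: [0.6678, 0.0453, 0.3138]
ee_rot: [-1.568, -0.0, 1.761]
force: [-10.0, 0.1, 3.8]
width: 0.0086
```

```bash
python3 - <<'E'
from h import *
s=get_state();print(s['t'],s['eef_pos'],s['force'],s['moment'],s['width'])
p=s['eef_pos'];u=.982*p[0]+.189*p[1];z=p[2]+.0113
b=np.degrees(np.arctan2(z-.18,.8061-u));print('theta est',np.radians(b+17.8),'r',np.hypot(z-.18,.8061-u))
E
```

```text
34.65 [0.66777016 0.04530266 0.31382377] [-10.04701097   0.07274463   3.81507734] [-0.12215958  4.13251294  0.03970505] 0.00858372617388508
theta est 1.107694471721874 r 0.20289062503665434
```

>>> drive_tool --rows '[[[-0.008, -0.001, 0], 0, 0], [[-0.008, -0.001, 0], 0, 0.15], [[-0.008, -0.001, 0], 0, 0.3], [[-0.008, -0.001, 0], 0, 0.3], [[-0.008, 0, 0.08], 0, 0.3], [[-0.01, 0, 0.2], 0, 0.3], [[-0.1, 0, 0.25], 0, 0.3], [[-0.3, 0, 0.25], 0, 0.3], [[-0.5, 0.1, 0.2], 0, 0.3], [[-0.6, 0.2, 0.15], 0, 0.3], [[-0.65, 0.4, 0.1], 0, 0.3], [[-0.65, 0.5, 0.1], 0, 0.3]]'

```text
t: 35.85
eef_pos: [0.4736, 0.1861, 0.3444]
ee_rot: [-1.573, -0.002, 1.759]
force: [2.0, 0.1, 0.6]
width: 0.0263
```

```bash
python3 - <<'E'
from fit import *
from asc import asc
s=get_state();print(s['t'],s['eef_pos'],s['force'])
p=snap('side','s26.png');a=snap('top','t26.png')
box=[.719,-.003,.19]
for th in (0.9,1.0,1.1,1.2):
    P=np.array([lid((-195,90,35),th),lid((-195,10,35),th),lid((-145,-50,9),th),lid((-226,120,3),th),lid((-226,-120,3),th)]);print(th,'side',proj(p,place(box,P)).round(0).tolist(),'top',proj(a,place(box,P)).round(0).tolist())
for n,q in (('s',p),('t',a)):
    h=cv2.cvtColor(q['img'],cv2.COLOR_BGR2HSV);
    for nm,m in (('brass',cv2.inRange(h,(16,130,90),(28,255,255))),('red',cv2.inRange(h,(0,170,70),(7,255,255))|cv2.inRange(h,(173,170,70),(180,255,255)))):
        k,l,st,c=cv2.connectedComponentsWithStats(m);print(n,nm,[(st[i].tolist(),c[i].round().tolist()) for i in range(1,k) if st[i,4]>14 and 200<c[i][0]<400 and c[i][1]<330])
# displacement of other things vs. first pictures
for n,q,f in (('s',p,'s0'),('t',a,'t0')):
    for nm in ['graver_a','bead_jar','sprue_dish','loupe','hammer','bench_brush','ring_clamp']:
        print(n,nm,[(round(r['confidence'],2),np.round(r['box']).astype(int).tolist()) for r in regions_of(q,nm)[:2] if r['confidence']>.3])
E
```

```text
35.85 [0.47362708 0.18607015 0.34443965] [1.95961385 0.13465439 0.58138472]
0.9 side [[295.0, 201.0], [313.0, 186.0], [315.0, 185.0], [302.0, 219.0], [352.0, 174.0]] top [[302.0, 218.0], [330.0, 213.0], [348.0, 201.0], [295.0, 236.0], [378.0, 220.0]]
1.0 side [[291.0, 195.0], [310.0, 180.0], [313.0, 181.0], [299.0, 211.0], [349.0, 166.0]] top [[301.0, 213.0], [329.0, 208.0], [347.0, 197.0], [294.0, 231.0], [378.0, 215.0]]
1.1 side [[287.0, 188.0], [305.0, 173.0], [310.0, 176.0], [294.0, 203.0], [346.0, 159.0]] top [[300.0, 208.0], [329.0, 202.0], [347.0, 193.0], [292.0, 225.0], [378.0, 209.0]]
1.2 side [[282.0, 182.0], [300.0, 167.0], [307.0, 172.0], [289.0, 195.0], [342.0, 152.0]] top [[299.0, 201.0], [328.0, 196.0], [347.0, 189.0], [291.0, 219.0], [377.0, 203.0]]
s brass [([287, 228, 11, 10, 34], [293.0, 234.0]), ([284, 232, 46, 35, 420], [307.0, 248.0]), ([292, 252, 9, 7, 21], [296.0, 255.0]), ([289, 258, 21, 17, 120], [299.0, 266.0])]
s red []
t brass [([339, 188, 17, 12, 86], [347.0, 194.0])]
t red [([338, 173, 14, 15, 137], [345.0, 180.0])]
s graver_a [(0.64, [257, 329, 272, 352]), (0.47, [242, 320, 253, 340])]
s bead_jar [(0.88, [361, 194, 380, 221])]
s sprue_dish [(0.82, [459, 215, 488, 235]), (0.6, [241, 162, 350, 223])]
s loupe [(0.48, [358, 315, 371, 329])]
s hammer [(0.84, [146, 333, 215, 405]), (0.45, [242, 157, 351, 293])]
s bench_brush [(0.79, [389, 184, 437, 215]), (0.72, [204, 433, 268, 480])]
s ring_clamp [(0.56, [202, 433, 268, 480])]
t graver_a []
t bead_jar [(0.86, [408, 203, 430, 228])]
t sprue_dish [(0.82, [464, 290, 493, 316])]
t loupe [(0.47, [308, 296, 317, 309])]
t hammer [(0.96, [177, 209, 205, 272])]
t bench_brush [(0.6, [462, 203, 480, 265])]
t ring_clamp []
```

```bash
python3 - <<'E'
from fit import *
p=grab_frame('side');a=grab_frame('top'); box=[.719,-.003,.19]
h=cv2.cvtColor(a['img'],cv2.COLOR_BGR2HSV);m=((h[...,0]<8)|(h[...,0]>172))&(h[...,1]>150)&(h[...,2]>60)
k=np.zeros(m.shape,np.uint8);k[165:200,330:362]=m[165:200,330:362];k=cv2.morphologyEx(k,cv2.MORPH_CLOSE,np.ones((5,5)))
v,u=np.nonzero(k);print('mask',len(u),u.mean(),v.mean())
best=[]
for th in np.arange(1.0,1.2,.02):
  for ph in np.radians(np.arange(40,111,5)):
    for ds in (-6,-3,0):
     for e in (-.1,0,.1):
      al=np.radians(0)
      P=[]
      for i in(-20,20):
        for j in(-4.5,4.5):
          for z in(20,62):
            X=np.cos(ph)*i+np.sin(ph)*j; Y=-np.sin(ph)*i+np.cos(ph)*j
            P.append(lid((-145+ds+X+e*z,-50+Y,9+z),th))
      uv=proj(a,place(box,np.array(P)));q=np.zeros_like(k);cv2.fillConvexPoly(q,cv2.convexHull((uv*16).astype(np.int32)),1,cv2.LINE_8,4)
      best.append(((q&k).sum()/(q|k).sum(),round(th,2),round(np.degrees(ph)),ds,e))
best.sort(reverse=True);print(best[:10])
for f in range(50,105,10): print(f,max(b for b in best if b[2]==f))
def tm(f,g,x,y,r=11):
    A=cv2.imread(f)[y-r:y+r,x-r:x+r];B=g[y-r-8:y+r+8,x-r-8:x+r+8];R=cv2.matchTemplate(B,A,cv2.TM_CCOEFF_NORMED);_,c,_,l=cv2.minMaxLoc(R);return round(c,2),(l[0]-8,l[1]-8)
for n,(x,y) in dict(loupe=(364,322),jar=(368,207),graver_a=(265,338),graver_b=(247,329),hammer=(180,360)).items(): print('side',n,tm('pics/s0.png',p['img'],x,y))
for n,(x,y) in dict(loupe=(310,302),jar=(420,214),dish=(478,300),hammer=(190,234),clamp=(173,314),brush=(471,232)).items(): print('top',n,tm('pics/t0.png',a['img'],x,y))
E
```

```text
mask 173 345.26011560693644 179.79190751445086
[(np.float64(0.7867298578199052), np.float64(1.18), 65, 0, -0.1), (np.float64(0.7830188679245284), np.float64(1.18), 60, 0, -0.1), (np.float64(0.7828054298642534), np.float64(1.18), 100, -3, -0.1), (np.float64(0.7818181818181819), np.float64(1.16), 100, 0, -0.1), (np.float64(0.7792792792792793), np.float64(1.18), 75, -3, -0.1), (np.float64(0.7792792792792793), np.float64(1.16), 90, 0, -0.1), (np.float64(0.7792792792792793), np.float64(1.16), 85, 0, -0.1), (np.float64(0.7757847533632287), np.float64(1.18), 90, -3, -0.1), (np.float64(0.7757847533632287), np.float64(1.18), 80, -3, -0.1), (np.float64(0.7747747747747747), np.float64(1.18), 85, 0, -0.1)]
50 (np.float64(0.7568807339449541), np.float64(1.14), 50, 0, 0.1)
60 (np.float64(0.7830188679245284), np.float64(1.18), 60, 0, -0.1)
70 (np.float64(0.7706422018348624), np.float64(1.18), 70, -3, -0.1)
80 (np.float64(0.7757847533632287), np.float64(1.18), 80, -3, -0.1)
90 (np.float64(0.7792792792792793), np.float64(1.16), 90, 0, -0.1)
100 (np.float64(0.7828054298642534), np.float64(1.18), 100, -3, -0.1)
side loupe (0.83, (0, 0))
side jar (0.85, (0, 0))
side graver_a (0.9, (0, 0))
side graver_b (0.98, (0, 0))
side hammer (0.99, (0, 0))
top loupe (0.84, (0, 0))
top jar (0.91, (0, 0))
top dish (0.99, (0, 0))
top hammer (1.0, (0, 0))
top clamp (0.31, (0, -4))
top brush (1.0, (0, 0))
```

```bash
python3 -c "
from station import *
print(get_state()['t'],job_done())"
```

```text
the job is handed in; nothing more can be done
36.75 None
```

The red key is turned in the lock, the lid is standing open, and I handed the job in at 36.8 s of the 64 s allowed. One other thing did move: the turquoise look-alike fell over.

**What I did**
- I took the key out of the block and tilted it in the grip against the slot's edge.
- It jammed twice before it seated, first off-centre in the slot and then over-tilted. I regripped it and pushed until it stopped at about 40 N.
- I turned it clockwise with the gripper, then pushed the head sideways until an 18 N push barely moved it.
- I raised the lid by its pull, let go and moved the arm clear.

**Last checks**
- **Lid:** it is open about 1.1 rad from both the arm's position and the lock plate's place in the top picture. A looser picture fit of the key head gave up to 1.18 rad. All are past the 1.0 rad needed.
- **Key:** it is still standing in the lock after the lid went up.
- **Turn angle:** just before I opened the lid, the side picture read close to 90°. The final fit could not pin the angle down. That the key reached its stop rests on that side picture, the push resistance and the lid coming free.
- **Other things:** the gravers, jar, dish, loupe, hammer and brush showed no shift in the pictures. The ring clamp was hidden from above and I only saw it about where it was in the side view. I did not recheck the ball vise, which is fixed.

**Turquoise look-alike:** it stood on its tip beside the block at the start and was lying down by the time I was gripping the red key. I planned no contact with it and saw no jump in the force readings. It may have tipped over by itself, but I cannot rule out that the gripper touched it. I left it where it fell.

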